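Clamp a pile of bisque tiles for edge waxing

ROBOT

A 7-joint arm with a two-finger parallel gripper is mounted at the origin on a cart in front of the work surface, level with it; the furniture and walls round the work are solid. World frame = base frame: x ahead of the robot, y to its left, z up, the work surface at z = 0. Lengths are in m, angles in rad, forces in N, time in s.
With the tool pointing down it reaches from about 0.35 to 0.9 m from the base axis. Payload 8.1 kg.
Tool frame: the origin (TCP) lies midway between the tips of the shut fingers; the grasp point (between the pads) lies 19 mm behind it; z points along the fingers, y is the line along which they close (so a half turn about z gives the same grasp; the last joint's range is limited). The gripper opens to 92 mm and grips with 3 to 60 N. Pads are 19 mm wide; open, the fingers measure 130 mm over their backs; the gripper's body (75 mm by 190 mm) begins 47 mm behind the grasp point.
Start: joints at [-1.35, 0.434, 0.025, 1.573, -0.012, 1.134, -0.075], TCP at [0.199, 0.593, 0.227] pointing down, gripper open.
Joint ranges: [-2.62, 2.62], [-0.44, 2.09], [-1.27, 1.32], [0.08, 2.57], [-1.32, 4.46], [0.12, 2], [-2.74, 2.74]. Speed limits (rad/s): [2.22, 2.22, 3.01, 3.01, 3.14, 3.14, 3.14].

INTERFACE

Orientations are given as a rotation vector (axis times angle).
In Python, from cell import arm gives the robot as it stands.
- The arm moves only by the tool carry_out, never from a script. Its arguments are lists of equal length, an entry for each row: "claw": the finger opening in cm, from 0 to 9.18; "delta_pos": the shift along the tool's x, y, z in cm, a list of three; "angular": the turn, a rotation vector about the tool's x, y, z in rad, a list of three. In form: {"claw": [claw, ...], "delta_pos": [[dx, dy, dz], ...], "angular": [[ax, ay, az], ...]}. A call has 1 to 20 rows; each row shifts and turns the commanded pose from where the row before left it, along the tool's axes as they then stand; what a row does not reach is not made up. A row lasts 1/10 s, in which the tool goes at most 50 mm and 8.59 degrees, less where a joint would pass 70% of its speed; a pose out of reach is approached as far as the arm can. A call with a gripper value outside its range is refused whole. The fingers move at their own pace and stop on an object; "force" is the grip in N (left out, the last holds). Time passes only in rows, so rows that do not move let the fingers close. It gives the time, the measured TCP pose, the force, the opening and the grip force at its end, in the units of the state.
- arm.observe(): the state, without advancing time (a new reading comes with each control period).
- arm.get_image(name): name is "side" or "top"; returns a dict with "frame" (400x640x3 uint8, red, green, blue), "mtx" (3x3 intrinsics, pixels), "T" (4x4, takes a point from camera to world coordinates). Camera axes: x right, y down, z forward; pixel columns grow to the right and rows downward; lengths in m; the calibration is good to about 2 mm. A picture is of the moment at which its call begins. There is no depth.
- arm.sign_off(): hands the job in; it is judged then, once.
Trained networks look in a picture, given as the dict that the camera call returned (one of the last four; its "shot" number tells which), for a name from the list of things; names that differ only in an ending like _2 or _b are one class to them, and where a whole thing is asked for, a point or a joint stands for the part that bears it (a point fixed in the world has none). Each returns a list of dicts, best first, with "conf" (0 to 1); they miss things now and then, are a little off and sometimes report something else, mostly with a low value. They report only what shows in the picture. A call takes as long as a camera call.
- arm.look_for(label, picture): "centre" ([column, row] as shares, 0 to 1, of the picture: columns of its width, rows of its height, amid what is visible of it).
- arm.trace(label, picture): "region" (400x640 bool, what is visible of it) and "centre" ([column, row] as shares, 0 to 1, of the picture: columns of its width, rows of its height, amid what is visible of it).
- arm.place_of(label, picture): "centre" ([column, row] as shares, 0 to 1, of the picture: columns of its width, rows of its height: a listed point, or the origin of a listed thing).
The state is a dict: "clock": time; "joints": joint angles; "dq": joint speeds; "joint_efforts": joint torques, N m; "position": TCP position; "ee_rot": TCP orientation; "force": force on the tool from outside, world axes, zero at the start; "ft_torque": the same for the moment, N m; "width": opening from 0.0 (shut) to 1.0 (fully open); "gripper_force": force on a finger pad.
Only numpy, scipy, OpenCV 4.12 (cv2) and the standard library are available. Lean on these libraries where they do the work, as an engineer would, in place of code of your own. Each camera call takes 0.05 s, during which the arm holds its last target. There are 200 camera calls.

TASK

Get the bisque wall tiles ready for waxing their edges: open the tile clamp with the knob sunk in its well, lay all the loose wall tiles flat on the clamp's rubber pad as one square pile, centred on the pad with their short ends towards the fence and the jaw, then turn the knob clockwise until the jaw holds the pile firmly. Leave everything else on the worktop where it is.

Things in the scene. Friction and masses are not known exactly. Their poses are not given: they have to be found in the camera images.
- clamp: Grey cast tile clamp, fixed to the worktop, 272 mm long; under the tiles a base plate 64 mm wide, its top 5 mm above the worktop. Origin: mid-length of its underside; x runs along its length from the fixed fence to the knob housing, z up. Fence: upright plate 50 mm wide, top 76 mm above the worktop, its inner face at x = -115 mm.
- well (a point): Centre of the top of the clamp's knob housing, a 100 x 100 mm block whose flat top is 50 mm above the worktop; on the knob's axis, axes as the clamp's. Below it is a round well, 84 mm in diameter and 34 mm deep, in which the knob stands.
- pad (a point): Place of the pile: on top of the clamp's rubber pad (92 x 40 mm, its top 8 mm above the worktop), 55 mm in front of the fence face, on the clamp's centre line; axes as the clamp's. A tile whose short end touches the fence is centred over this point.
- clamp_jaw: Sliding aluminium jaw 50 mm wide, top 74 mm above the worktop. Origin: on its clamping face, centre line, worktop height; axes as the clamp's. Its x in the clamp's frame + 115 mm is the gap to the fence = 100 mm + 12 mm x knob angle. It moves only with the knob, stays where it is left, and stops the knob when tight on the pile.
- clamp_knob (a joint): Angle of the knob in rad, 0 to 2.6: 0 = jaw gap 100 mm, 2.6 = 131 mm. Grows anticlockwise seen from above (opens); clockwise closes. Turning takes about 0.11 N m; on a pile of tiles (gap 110 mm) it stops at about 0.83.
- knob_grip (a point): Top centre of the black knob, on its turning axis, 44 mm above the worktop, 6 mm below the housing's top. The grip is an upright bar 46 mm long, 14 mm thick and 24 mm high; this point's x runs along the bar (the clamp's x at knob angle 0) and turns with it. 35 mm are free between each flat side and the well wall: fingers fit only part-open.
- tile_0: Bisque wall tile, plain buff clay, 110 x 60 x 10 mm, about 0.13 kg, alike on both faces. Origin: centre of its underside; x along the 110 mm length, y across the 60 mm width. May be absent (4 to 6 tiles are there).
- tile_1: Bisque wall tile, plain buff clay, 110 x 60 x 10 mm, about 0.13 kg, alike on both faces. Origin: centre of its underside; x along the 110 mm length, y across the 60 mm width. May be absent (4 to 6 tiles are there).
- tile_2: Bisque wall tile, plain buff clay, 110 x 60 x 10 mm, about 0.13 kg, alike on both faces. Origin: centre of its underside; x along the 110 mm length, y across the 60 mm width. May be absent (4 to 6 tiles are there).
- tile_3: Bisque wall tile, plain buff clay, 110 x 60 x 10 mm, about 0.13 kg, alike on both faces. Origin: centre of its underside; x along the 110 mm length, y across the 60 mm width. May be absent (4 to 6 tiles are there).
- tile_4: Bisque wall tile, plain buff clay, 110 x 60 x 10 mm, about 0.13 kg, alike on both faces. Origin: centre of its underside; x along the 110 mm length, y across the 60 mm width. May be absent (4 to 6 tiles are there).
- tile_5: Bisque wall tile, plain buff clay, 110 x 60 x 10 mm, about 0.13 kg, alike on both faces. Origin: centre of its underside; x along the 110 mm length, y across the 60 mm width. May be absent (4 to 6 tiles are there).
- tape: Roll of masking tape lying flat, 83 mm across, 19 mm high; stays where it is. Origin: centre of underside.
- wax: Round wax pot, 63 mm across, 34 mm high; stays where it is. Origin: centre of underside.
- wax_brush: Brush with wooden handle, 223 mm long, 12 mm thick, lying near the front edge; stays where it is.
- rib: Wooden throwing rib, 91 x 45 x 8 mm, lying at the front right corner; stays where it is.
- dropper: Brown dropper bottle, 33 mm across, 102 mm high, at the back left; stays where it is. Origin: centre of underside.

How it is judged:
On the way, in this order (a step that is already met when the one before it is completed fails the run):
1. the clamp is open wide enough for a tile (value of joint clamp_knob above 1.2 rad), for 0.2 s.
2. all the tiles lie flat in one pile in the open clamp (x of tile_0 in the frame of pad between -0.016 and 0.016 m and y of tile_0 in the frame of pad between -0.012 and 0.012 m and z of each of tile_0, tile_1, tile_2, tile_3, tile_4, tile_5 in the frame of pad below 0.065 m and angle between the x axis of each of tile_0, tile_1, tile_2, tile_3, tile_4, tile_5 and the x axis of pad, either way round below 0.2 rad and angle between the z axis of each of tile_0, tile_1, tile_2, tile_3, tile_4, tile_5 and the z axis of pad, either way round below 0.06 rad and x of tile_1 in the frame of pad between -0.016 and 0.016 m and y of tile_1 in the frame of pad between -0.012 and 0.012 m and x of tile_2 in the frame of pad between -0.016 and 0.016 m and y of tile_2 in the frame of pad between -0.012 and 0.012 m and x of tile_3 in the frame of pad between -0.016 and 0.016 m and y of tile_3 in the frame of pad between -0.012 and 0.012 m and x of tile_4 in the frame of pad between -0.016 and 0.016 m and y of tile_4 in the frame of pad between -0.012 and 0.012 m and x of tile_5 in the frame of pad between -0.016 and 0.016 m and y of tile_5 in the frame of pad between -0.012 and 0.012 m), for 0.2 s.
At the end, for the whole second after the job is handed in: Every tile lies flat in the pile on the pad, within 6 mm of the clamp's centre line and 4 mm of the place against the fence, square to it within 0.06 rad; the jaw presses on the pile with more than 3 N; all at rest (x of tile_0 in the frame of pad between -0.004 and 0.004 m and y of tile_0 in the frame of pad between -0.006 and 0.006 m and z of each of tile_0, tile_1, tile_2, tile_3, tile_4, tile_5 in the frame of pad below 0.065 m and angle between the x axis of each of tile_0, tile_1, tile_2, tile_3, tile_4, tile_5 and the x axis of pad, either way round below 0.06 rad and angle between the z axis of each of tile_0, tile_1, tile_2, tile_3, tile_4, tile_5 and the z axis of pad, either way round below 0.06 rad and linear speed of each of tile_0, tile_1, tile_2, tile_3, tile_4, tile_5 below 0.01 m/s and x of tile_1 in the frame of pad between -0.004 and 0.004 m and y of tile_1 in the frame of pad between -0.006 and 0.006 m and x of tile_2 in the frame of pad between -0.004 and 0.004 m and y of tile_2 in the frame of pad between -0.006 and 0.006 m and x of tile_3 in the frame of pad between -0.004 and 0.004 m and y of tile_3 in the frame of pad between -0.006 and 0.006 m and x of tile_4 in the frame of pad between -0.004 and 0.004 m and y of tile_4 in the frame of pad between -0.006 and 0.006 m and x of tile_5 in the frame of pad between -0.004 and 0.004 m and y of tile_5 in the frame of pad between -0.006 and 0.006 m and contact force between clamp_jaw and anything else above 3 N); the robot touches nothing.
It fails at once if a bystander (tape, wax pot, brush, rib, dropper bottle) is pushed more than 3 cm from its place (distance of any of tape, wax, wax_brush, rib, dropper from where it was at the start of the episode above 0.03 m).
Of tile_0, tile_1, tile_2, tile_3, tile_4, tile_5 only 4 to 6 are there at a start; the rules pass over those that are not, and their reading is None.
At some moment in a run one of tile_0, tile_1, tile_2, tile_3, tile_4, tile_5 may be knocked a few centimetres aside while the robot is not near it.
Once in a run the grip may slacken for a moment while it holds something.
It also fails if it takes over 210 s, if anything falls off the work surface, if the arm or the gripper's body presses on something with over 40 N, if the wrist force passes 120 N, or if a joint passes its speed limit or range.

## Working session

There is one attempt and no reset: what is moved stays moved. The work goes in short steps, Python scripts to look and compute and a tool call to move; the robot and the scene stay as the last step left them, time stands still between calls to the robot, and variables do not carry over. Pictures are saved under pics/ and viewed, at most 14 in all, crops included, and the job is handed in when it is done.

Besides the shell and the picture viewer there is one more tool, called as name(argument=value, ...) on one line, values as JSON. carry_out: Moves the arm, as the interface text tells. Its arguments: {"type":"object","properties":{"claw":{"type":"array","items":{"type":"number"}},"delta_pos":{"type":"array","items":{"type":"array","items":{"type":"number"}}},"angular":{"type":"array","items":{"type":"array","items":{"type":"number"}}},"force":{"type":"number"}},"required":["claw","delta_pos","angular"]}

```bash
mkdir -p pics; ls
python3 - <<'E'
from cell import arm
import cv2
s=arm.observe(); print({k:s[k] for k in ('clock','position','ee_rot','width','force')})
for n in ('top','side'):
    p=arm.get_image(n); cv2.imwrite(f'pics/{n}0.png',p['frame'][:,:,::-1]); print(n,p['mtx'].tolist(),p['T'].round(4).tolist())
    for l in ('tile_0','clamp','well','pad','clamp_jaw','knob_grip','tape','wax','dropper','rib'):
        try: print(l,[(round(d['conf'],2),round(d['centre'][0]*640,1),round(d['centre'][1]*400,1)) for d in arm.place_of(l,p)])
        except Exception as e: print(l,e)
E
```

```text
pics
{'clock': 0.0, 'position': array([0.19875692, 0.59200765, 0.22593766]), 'ee_rot': array([-5.06520710e-01, -3.10039863e+00,  2.50900653e-03]), 'width': 0.9988394186017596, 'force': array([ 0.85313397, -0.22403744,  0.11897193])}
top [[392.1776029062651, 0.0, 317.66794505367], [0.0, 392.1776029062651, 201.53886461315793], [0.0, 0.0, 1.0]] [[0.0636, -0.9727, 0.223, 0.2389], [-0.998, -0.0623, 0.0127, -0.0178], [0.0015, -0.2233, -0.9747, 1.2511], [0.0, 0.0, 0.0, 1.0]]
tile_0 [(0.94, 414.4, 234.0), (0.92, 343.4, 188.6), (0.74, 382.1, 192.4), (0.74, 340.4, 230.8), (0.67, 413.1, 198.0), (0.57, 381.5, 232.9)]
clamp [(0.84, 267.9, 215.5)]
well [(0.59, 237.7, 208.6), (0.57, 282.8, 208.8)]
pad []
clamp_jaw [(0.47, 270.1, 211.5)]
knob_grip [(0.52, 240.1, 210.2), (0.32, 265.6, 252.2)]
tape [(0.94, 193.0, 222.9), (0.21, 239.9, 211.0)]
wax [(0.74, 210.6, 244.5), (0.17, 189.8, 218.8)]
dropper [(0.65, 239.0, 207.6), (0.5, 212.6, 156.8)]
rib [(0.6, 448.2, 256.5), (0.43, 215.8, 158.1)]
side [[476.7047792079447, 0.0, 324.3869326028315], [0.0, 476.7047792079447, 190.8369092867522], [0.0, 0.0, 1.0]] [[-0.9989, 0.0373, -0.0282, 0.5239], [0.0462, 0.6862, -0.726, 1.0677], [-0.0077, -0.7265, -0.6871, 1.1117], [0.0, 0.0, 0.0, 1.0]]
tile_0 [(0.93, 335.9, 173.7), (0.82, 297.4, 177.0), (0.78, 299.0, 153.2), (0.66, 297.0, 195.7), (0.65, 338.6, 197.3), (0.62, 336.0, 148.6)]
clamp [(0.7, 329.0, 252.5), (0.25, 334.0, 264.3)]
well [(0.94, 330.2, 266.9)]
pad []
clamp_jaw [(0.71, 329.9, 253.8), (0.66, 326.8, 252.6)]
knob_grip [(0.71, 333.7, 265.1)]
tape [(0.72, 349.3, 323.9)]
wax [(0.9, 372.3, 296.1), (0.29, 269.8, 313.6)]
dropper [(0.82, 271.6, 314.0), (0.19, 334.4, 151.1)]
rib [(0.59, 348.4, 134.2)]
```

Run:
```python
import cv2
a=cv2.imread('pics/top0.png')[130:290,160:480]; cv2.imwrite('pics/top0c.png',cv2.resize(a,(800,400),interpolation=cv2.INTER_CUBIC))
a=cv2.imread('pics/side0.png')[110:350,220:460]; cv2.imwrite('pics/side0c.png',cv2.resize(a,(600,600),interpolation=cv2.INTER_CUBIC))
```

```text
(no output)
```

View pics/top0c.png

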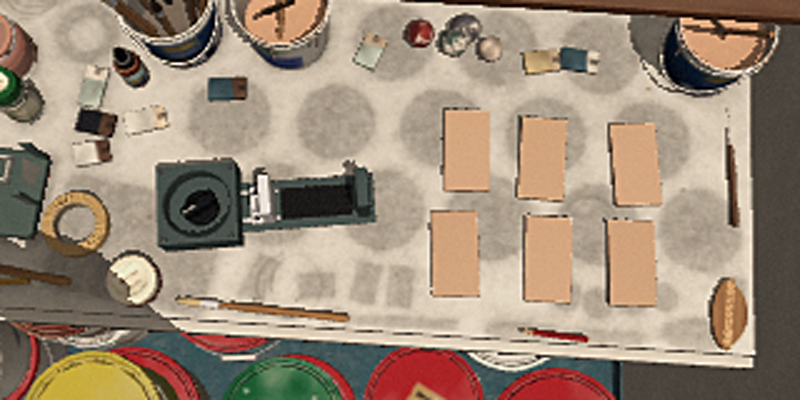

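View pics/side0c.png

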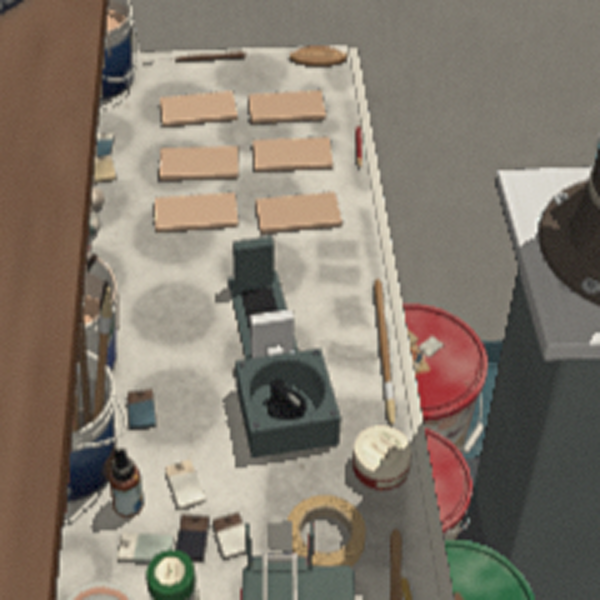

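The pictures show six tiles in two rows of three: top-crop columns about 467, 542 and 635, rows about 150 and 258. The clamp's fence points right (world -y), with the housing and knob near crop (200,205). The wax pot, brush, rib and tape are clear of the work path. Next I'll measure positions.

```bash
cat > h.py <<'E'
import numpy as np, cv2
from scipy.spatial.transform import Rotation as Ro
from cell import arm
def ray(p,u,v):
    d=p['T'][:3,:3]@np.linalg.solve(p['mtx'],[u,v,1.]); return p['T'][:3,3],d
def toz(p,uv,z):
    uv=np.atleast_2d(uv).astype(float); out=[]
    for u,v in uv:
        o,d=ray(p,u,v); out.append((o+d*(z-o[2])/d[2])[:2])
    return np.array(out)
def proj(p,X):
    X=np.atleast_2d(X); c=(X-p['T'][:3,3])@p['T'][:3,:3]; q=c@p['mtx'].T; return q[:,:2]/q[:,2:]
def px(d): return np.array(d['centre'])*[640,400]
def rect(p,m,z):
    "min-area rectangle of a mask's outline laid on plane z: centre, long, short, angle of long axis"
    c=max(cv2.findContours(m.astype(np.uint8),cv2.RETR_EXTERNAL,cv2.CHAIN_APPROX_NONE)[0],key=len)[:,0]
    w=toz(p,c,z); (cx,cy),(a,b),t=cv2.minAreaRect((w*1000).astype(np.float32))
    if a<b: a,b,t=b,a,t+90
    return np.array([cx,cy,a,b,(t+90)%180-90])
def state():
    s=arm.observe(); R=Ro.from_rotvec(s['ee_rot']).as_matrix()
    return s,np.array(s['position']),R
def plan(xyz,yaw=None,n=None):
    """rows (cm, rad) to tool pointing down, tool y at world angle yaw (deg, mod 180), TCP xyz"""
    s,p,R=state()
    cur=np.degrees(np.arctan2(R[1,1],R[0,1]))
    if yaw is None: yaw=cur
    y=(yaw-cur+90)%180-90+cur; print('yaw',round(cur,1),'->',round(y,1),'j7',round(s['joints'][6],2))
    y=np.radians(y); ty=np.array([np.cos(y),np.sin(y),0]); tz=np.array([0,0,-1.]); Rt=np.c_[np.cross(ty,tz),ty,tz]
    rv=Ro.from_matrix(R.T@Rt).as_rotvec(); d=R.T@(np.array(xyz)-p)
    k=n or int(max(np.ceil(np.linalg.norm(rv)/.14),np.ceil(np.linalg.norm(d)/.045),1))
    print('rot total',rv.round(3),'d first-axes cm',(d*100).round(2),'d target-axes cm',(Rt.T@(np.array(xyz)-p)*100).round(2),'rows',k)
    step=Ro.from_rotvec(rv/k); C=Ro.from_matrix(R); w=(np.array(xyz)-p)/k; out=[]
    for i in range(k):
        out.append((C.inv().apply(w)*100).round(2).tolist()); C=C*step
    print('d',out,'a',(rv/k).round(3).tolist())
E
python3 - <<'E'
from h import *
P={n:arm.get_image(n) for n in('top','side')}
for n,p in P.items():
    print(n)
    for d in arm.trace('tile_0',p):
        print(' tile',round(d['conf'],2),d['region'].sum(),rect(p,d['region'],.010 if n=='top' else .008).round(1))
    for l,z in(('clamp',.05),('knob_grip',.044),('clamp_jaw',.074)):
        for d in arm.trace(l,p)[:2]: print(' ',l,round(d['conf'],2),d['region'].sum(),px(d).round(1),rect(p,d['region'],z).round(1))
    for l,z in(('well',.05),('knob_grip',.044),('clamp',0),('clamp_jaw',0)):
        for d in arm.place_of(l,p)[:2]: print('  pl',l,round(d['conf'],2),(toz(p,px(d),z)*1000).round(1))
# housing square top: dark mask on z=.05 plane by warping both views to ground plane at z=.05, 1px=.5mm
for n,p in P.items():
    g=np.array([[.60,.30],[.60,-.02],[.34,-.02],[.34,.30]])
    src=proj(p,np.c_[g,np.full(4,.05)]).astype(np.float32)
    H=cv2.getPerspectiveTransform(src,np.float32([[0,0],[640,0],[640,520],[0,520]]))
    cv2.imwrite(f'pics/w_{n}.png',cv2.warpPerspective(p['frame'][:,:,::-1],H,(640,520),flags=cv2.INTER_CUBIC))
E
```

```text
top
 tile 0.71 644 [431.9 -83.6 110.7  59.6   5.6]
 tile 0.67 637 [ 563.5 -313.2  112.2   64.4    5.7]
 tile 0.63 606 [ 433.6 -308.8  109.6   60.3    2.4]
 tile 0.61 620 [567.9 -91.8 108.7  59.4   3. ]
 tile 0.55 614 [ 563.6 -190.8  111.2   60.6   -1.2]
  clamp 0.61 2153 [254.3 215.2] [476.4 158.5 271.3 107.6 -81.7]
  knob_grip 0.67 154 [241.1 213.8] [462.8 238.6  43.7  41.2 -39.3]
  clamp_jaw 0.59 172 [267.3 210.3] [473.  158.6  59.6  27.6   5.2]
  pl well 0.62 [[473.8 242.1]]
  pl knob_grip 0.74 [[470. 240.]]
  pl clamp 0.69 [[470.4 167.4]]
  pl clamp_jaw 0.69 [[442.3 -87.2]]
  pl clamp_jaw 0.48 [[481.8 145.9]]
side
 tile 0.96 463 [430.8 -79.2 110.4  68.2   5. ]
 tile 0.91 348 [ 433.  -304.5  109.    69.7    2.6]
 tile 0.88 421 [ 432.2 -200.1  113.    74.7    0.6]
 tile 0.86 456 [567.1 -86.6 108.   68.4   1.6]
 tile 0.8 322 [ 562.2 -307.2  103.4   69.8    0.8]
 tile 0.69 401 [ 561.3 -186.2  108.9   68.     0.9]
  clamp 0.93 2404 [329.6 258.4] [479.1 170.5 325.8 104.9 -82.2]
  knob_grip 0.57 408 [297.1 174.7] [ 560.3 -144.6  104.8   67.2    0.9]
  knob_grip 0.45 191 [335.  271.9] [466.6 258.1  51.6  41.6  87. ]
  clamp_jaw 0.65 298 [324.3 244. ] [479.1 186.6  66.5  49.   87.7]
  pl well 0.65 [[470.4 247.8]]
  pl well 0.58 [[481.6 206.9]]
  pl knob_grip 0.65 [[463.5 249.6]]
  pl knob_grip 0.61 [[440.9 433.1]]
  pl clamp 0.82 [[475.9 156.6]]
  pl clamp 0.31 [[487.9 150.6]]
  pl clamp_jaw 0.73 [[483.7 152.3]]
```

Run:
```python
import cv2,numpy as np
a=cv2.imread('pics/w_top.png');b=cv2.imread('pics/w_side.png')
f=lambda i:cv2.convertScaleAbs(cv2.resize(i,(560,455))[60:355],alpha=1.8,beta=20)
cv2.imwrite('pics/w.png',np.vstack([f(a),f(b)]))
```

```text
(no output)
```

View pics/w.png

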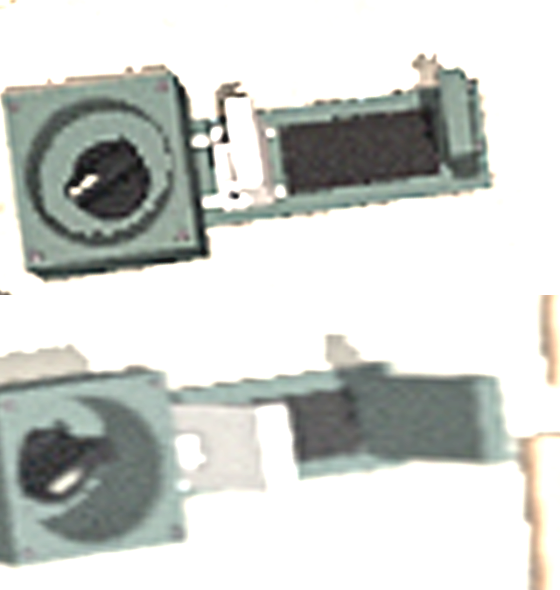

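The rectified views show the housing screws, which put the well at about (0.468, 0.246) with the clamp's x axis at about 98°. The jaw is white. The bar appears to lie from lower left to upper right in the well. Next I'll refine the knob angle and the pad.

Run:
```python
from h import *
ims=[]
for n,dy in(('top',.0023),('side',-.0023)):
    p=arm.get_image(n)
    # crop about the well in clamp-agnostic world axes, z=.044
    c=np.array([.468,.246-dy]); h=.045
    g=np.array([[c[0]+h,c[1]+h],[c[0]+h,c[1]-h],[c[0]-h,c[1]-h],[c[0]-h,c[1]+h]])
    H=cv2.getPerspectiveTransform(proj(p,np.c_[g,np.full(4,.044)]).astype(np.float32),np.float32([[0,0],[400,0],[400,400],[0,400]]))
    w=cv2.warpPerspective(p['frame'][:,:,::-1],H,(400,400),flags=cv2.INTER_CUBIC)
    ims.append((255*np.clip(w/255.*2.2,0,1)**.5).astype(np.uint8))
    # pad: dark pixels on z=.008
    g=np.array([[.54,.16],[.54,.03],[.44,.03],[.44,.16]])
    H=cv2.getPerspectiveTransform(proj(p,np.c_[g,np.full(4,.008)]).astype(np.float32),np.float32([[0,0],[650,0],[650,500],[0,500]]))
    w=cv2.warpPerspective(p['frame'],H,(650,500)).astype(int)
    m=(w.max(2)<60)&(w.max(2)-w.min(2)<18)
    k,lab,st,ce=cv2.connectedComponentsWithStats(m.astype(np.uint8))
    j=1+np.argmax(st[1:,4]); print(n,st[j]/5); c=np.argwhere(lab==j)[:,::-1].astype(np.float32)
    (u,v),sz,t=cv2.minAreaRect(c); print('pad c',.54-v/5000,.16-u/5000+dy,np.array(sz)/5,t)
cv2.imwrite('pics/knob.png',np.hstack(ims))
```

```text
top [1.36000e+01 1.38000e+01 1.16400e+02 6.50000e+01 2.22778e+04]
pad c 0.49449915771484376 0.09091433715820313 [ 56.140271   115.10552979] 84.3647689819336
side [   59.2    14.8    70.8    56.  14380.4]
pad c 0.4975562072753907 0.06262075195312501 [54.25146484 71.08479004] 87.58666229248047
```

View pics/knob.png

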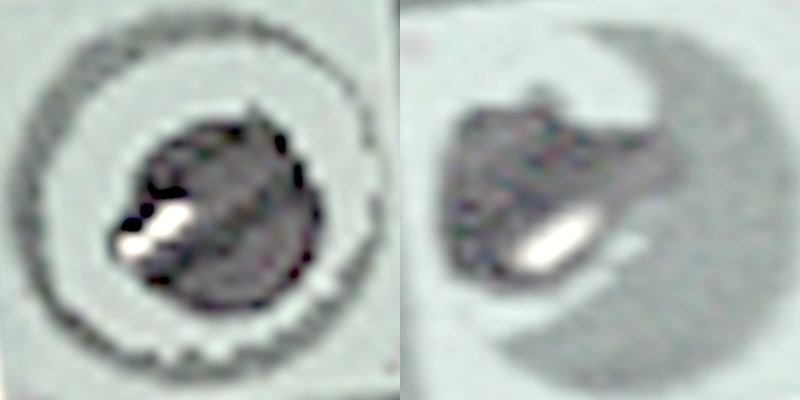

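Run:
```python
from h import *
plan((.468,.246,.12),30)
```

```text
yaw 71.4 -> 30.0 j7 -0.08
rot total [ 0.    -0.     0.723] d first-axes cm [-36.54 -24.29  10.67] d target-axes cm [-43.47   5.98  10.67] rows 11
d [[-3.32, -2.21, 0.97], [-3.46, -1.98, 0.97], [-3.58, -1.75, 0.97], [-3.69, -1.51, 0.97], [-3.78, -1.27, 0.97], [-3.86, -1.02, 0.97], [-3.92, -0.76, 0.97], [-3.96, -0.5, 0.97], [-3.98, -0.24, 0.97], [-3.99, 0.02, 0.97], [-3.98, 0.28, 0.97]] a [0.0, -0.0, 0.066]
```

carry_out(claw=[3.4,3.4,3.4,3.4,3.4,3.4,3.4,3.4,3.4,3.4,3.4,3.4,3.4], delta_pos=[[-3.3,-2.2,0.97],[-3.46,-2.0,0.97],[-3.58,-1.75,0.97],[-3.69,-1.5,0.97],[-3.78,-1.27,0.97],[-3.86,-1.0,0.97],[-3.92,-0.76,0.97],[-3.96,-0.5,0.97],[-3.98,-0.24,0.97],[-3.99,0,0.97],[-3.98,0.28,0.97],[0,0,0],[0,0,0]], angular=[[0,0,0.066],[0,0,0.066],[0,0,0.066],[0,0,0.066],[0,0,0.066],[0,0,0.066],[0,0,0.066],[0,0,0.066],[0,0,0.066],[0,0,0.066],[0,0,0.066],[0,0,0],[0,0,0]], force=25)

```text
clock: 3.4
position: [0.4678, 0.2449, 0.1199]
ee_rot: [-1.577, -2.717, 0.001]
force: [-0.4, 0.7, 0.5]
width: 0.37
gripper_force: 0.0
```

Run:
```python
from h import *
plan((.468,.246,.024),30)
s,p,R=state();print(p,s['width'])
ims=[]
for n in('top','side'):
    q=arm.get_image(n); u,v=proj(q,p)[0]; print(n,u,v); f=q['frame'][:,:,::-1].copy(); cv2.circle(f,(int(u*1),int(v)),1,(0,0,255),-1)
    f=f[int(v)-60:int(v)+60,int(u)-60:int(u)+60]; ims.append(cv2.convertScaleAbs(cv2.resize(f,(400,400),interpolation=cv2.INTER_CUBIC),alpha=1.6))
cv2.imwrite('pics/k2.png',np.hstack(ims))
```

```text
yaw 29.7 -> 30.0 j7 0.08
rot total [-0.     0.    -0.005] d first-axes cm [0.09 0.07 9.59] d target-axes cm [0.09 0.07 9.59] rows 3
d [[0.03, 0.02, 3.2], [0.03, 0.02, 3.2], [0.03, 0.02, 3.2]] a [-0.0, 0.0, -0.002]
[0.46784946 0.24489692 0.11990302] 0.37004229193297133
top 233.15086503557055 206.1412955254594
side 333.9258450948317 248.11035992126122
```

View pics/k2.png

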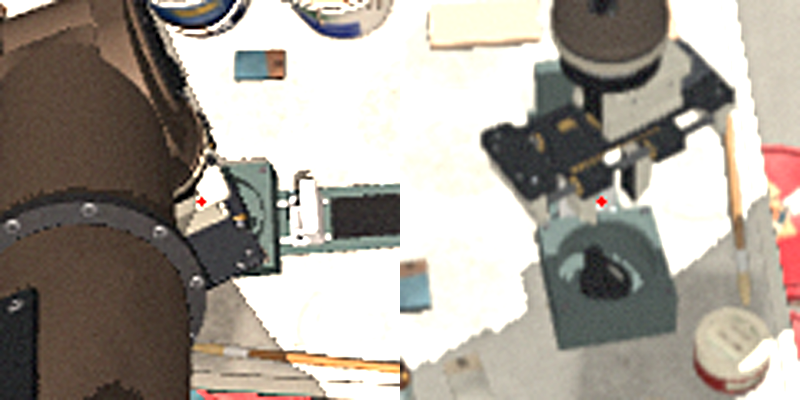

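The side view shows the fingers above the well, straddling the bar. Descending, gripping and turning anticlockwise (tool -z).

carry_out(claw=[3.4,3.4,3.4,3.4,3.4,3.4,1,1,1,1,1], delta_pos=[[0.1,0.1,2.5],[0,0,2.5],[0,0,2.0],[0,0,1.5],[0,0,1.0],[0,0,0],[0,0,0],[0,0,0],[0,0,0],[0,0,0],[0,0,0]], angular=[[0,0,0],[0,0,0],[0,0,0],[0,0,0],[0,0,0],[0,0,0],[0,0,0],[0,0,0],[0,0,0],[0,0,0],[0,0,0]], force=25)

```text
clock: 4.6
position: [0.4683, 0.2475, 0.0257]
ee_rot: [1.574, 2.718, 0.002]
force: [-0.3, 0.9, 6.5]
width: 0.159
gripper_force: 23.5
```

carry_out(claw=[1,1,1,1,1,1,1,1,1,1,1,1,1,1,1,1,1], delta_pos=[[0,0,-0.15],[0,0,0],[0,0,0],[0,0,0],[0,0,0],[0,0,0],[0,0,0],[0,0,0],[0,0,0],[0,0,0],[0,0,0],[0,0,0],[0,0,0],[0,0,0],[0,0,0],[0,0,0],[0,0,0]], angular=[[0,0,0],[0,0,-0.1],[0,0,-0.1],[0,0,-0.1],[0,0,-0.1],[0,0,-0.1],[0,0,-0.1],[0,0,-0.1],[0,0,-0.1],[0,0,-0.1],[0,0,-0.1],[0,0,-0.1],[0,0,-0.1],[0,0,-0.1],[0,0,-0.1],[0,0,-0.1],[0,0,0]])

```text
clock: 6.3
position: [0.468, 0.2458, 0.026]
ee_rot: [0.701, -3.062, 0.002]
force: [3.8, -1.8, -7.9]
width: 0.15
gripper_force: 24.9
```

Run:
```python
from h import *
plan((.468,.246,.024))
s,p,R=state();print(p,s['width'],s['ft_torque'],s['force'],s['joints'].round(2))
```

```text
yaw 115.8 -> 115.8 j7 1.27
rot total [-0.001 -0.001 -0.   ] d first-axes cm [-0.01  0.01  0.2 ] d target-axes cm [-0.01  0.01  0.2 ] rows 1
d [[-0.01, 0.01, 0.2]] a [-0.001, -0.001, -0.0]
[0.46801701 0.24584872 0.02602836] 0.14983791923462153 [-0.56329624 -0.76433918  0.13049266] [ 3.81215346 -1.78982265 -7.90717135] [-0.44  0.55 -0.19  1.99  0.18  0.62  1.27]
```

carry_out(claw=[3.4,3.4,3.4,3.4,3.4,3.4,6,8], delta_pos=[[0,0,0],[0,0,0],[0,0,0],[0,0,-1.5],[0,0,-3],[0,0,-4],[0,0,-3],[0,0,0]], angular=[[0,0,0],[0,0,0],[0,0,0],[0,0,0],[0,0,0],[0,0,0],[0,0,0],[0,0,0]])

```text
clock: 7.1
position: [0.4698, 0.2491, 0.1459]
ee_rot: [-0.699, 3.056, 0.004]
force: [0.3, -0.0, 0.6]
width: 0.498
gripper_force: 0.0
```

Run:
```python
from h import *
s,p,R=state();print(p,s['width'])
plan((.431,-.0813,.10),95.3)
```

```text
[0.46975291 0.24907067 0.14585719] 0.4978664449547539
yaw 115.8 -> 95.3 j7 1.32
rot total [0.002 0.007 0.357] d first-axes cm [ 17.88 -28.07   4.43] d target-axes cm [  6.91 -32.54   4.59] rows 8
d [[2.24, -3.51, 0.55], [2.08, -3.61, 0.56], [1.91, -3.69, 0.56], [1.75, -3.78, 0.56], [1.57, -3.85, 0.56], [1.4, -3.92, 0.57], [1.22, -3.97, 0.57], [1.04, -4.02, 0.57]] a [0.0, 0.001, 0.045]
```

carry_out(claw=[7.6,7.6,7.6,7.6,7.6,7.6,7.6,7.6,7.6,7.6], delta_pos=[[2.24,-3.5,0.56],[2.08,-3.6,0.56],[1.9,-3.7,0.56],[1.75,-3.78,0.56],[1.57,-3.85,0.56],[1.4,-3.92,0.56],[1.22,-3.97,0.56],[1.0,-4.0,0.56],[0,0,0],[0,0,0]], angular=[[0,0,0.045],[0,0,0.045],[0,0,0.045],[0,0,0.045],[0,0,0.045],[0,0,0.045],[0,0,0.045],[0,0,0.045],[0,0,0],[0,0,0]])

```text
clock: 8.1
position: [0.4287, -0.0834, 0.0964]
ee_rot: [0.138, -3.138, -0.0]
force: [-0.1, 0.8, -0.4]
width: 0.828
gripper_force: 0.0
```

Run:
```python
from h import *
s,p,R=state();print(p,s['width'])
plan((.431,-.0813,.002),95.3)
for n,dx,dy in(('top',-.6,2.3),('side',0,-2.3)):
    q=arm.get_image(n); cv2.imwrite(f'pics/a_{n}.png',q['frame'][:,:,::-1])
    for d in arm.trace('tile_0',q): print(n,round(d['conf'],2),(rect(q,d['region'],.01 if n=='top' else .008)+[dx,dy,0,0,0]).round(1))
    if n=='side': S=q
    f=q['frame']
s_=cv2.imread('pics/a_side.png'); t=cv2.imread('pics/a_top.png')
cv2.imwrite('pics/a.png',np.hstack([cv2.resize(t[150:270,240:360],(400,400),interpolation=cv2.INTER_CUBIC),cv2.resize(s_[130:270,260:400],(400,400),interpolation=cv2.INTER_CUBIC)]))
```

```text
[ 0.42865522 -0.08337461  0.09637408] 0.8277085951228378
yaw 95.0 -> 95.3 j7 1.7
rot total [ 0.    -0.001 -0.005] d first-axes cm [-0.26  0.18  9.44] d target-axes cm [-0.25  0.18  9.44] rows 3
d [[-0.09, 0.06, 3.15], [-0.09, 0.06, 3.15], [-0.08, 0.06, 3.15]] a [0.0, -0.0, -0.002]
top 0.87 [ 563.6 -309.8  111.2   67.9    5.9]
top 0.41 [ 456.3 -222.8   51.9   12.9    1.5]
top 0.41 [483.4 166.6 281.2 112.  -82. ]
side 0.93 [429.8 -82.4 110.3  76.    6.1]
side 0.91 [ 559.5 -187.6  112.4   79.3    0.9]
side 0.81 [567.3 -89.3 108.5  68.3   2.3]
side 0.7 [ 562.4 -308.9  107.3   69.4    6. ]
side 0.7 [ 463.  -199.5   69.6   38.7   87.6]
side 0.43 [ 465.1 -306.1   65.    40.1   87.7]
```

View pics/a.png

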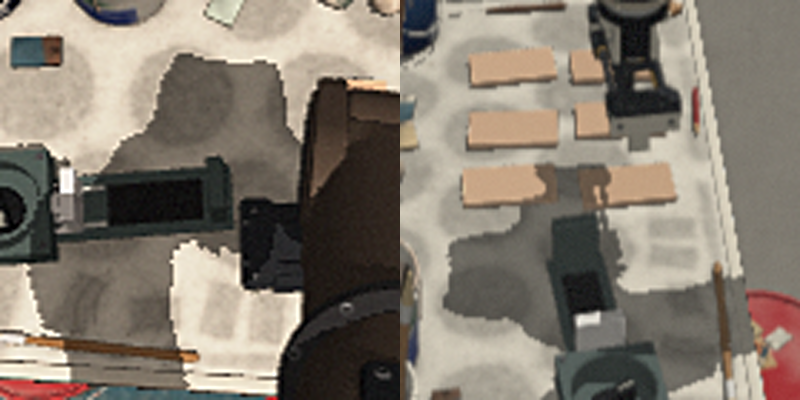

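The fingers hang over tile A, at about (640,185) in the right crop. The jaw has moved back and the pad is clear at about (155,202) in the left crop.

carry_out(claw=[7.6,7.6,7.6,7.6,7.6,5,5,5,5,5,5,5], delta_pos=[[-0.25,0.18,3],[0,0,3],[0,0,2],[0,0,1.35],[0,0,0],[0,0,0],[0,0,0],[0,0,0],[0,0,0],[0,0,0],[0,0,-3],[0,0,-4]], angular=[[0,0,0],[0,0,0],[0,0,0],[0,0,0],[0,0,0],[0,0,0],[0,0,0],[0,0,0],[0,0,0],[0,0,0],[0,0,0],[0,0,0]], force=25)

```text
clock: 9.5
position: [0.4298, -0.0808, 0.073]
ee_rot: [0.141, -3.135, -0.001]
force: [1.1, 0.0, -1.1]
width: 0.643
gripper_force: 25.0
```

Run:
```python
from h import *
s,p,R=state();print(p,s['width'],s['gripper_force'])
q=dict(mtx=np.array([[392.1776,0,317.668],[0,392.1776,201.5389],[0,0,1]]),T=np.array([[0.0636,-0.9727,0.223,0.2389],[-0.998,-0.0623,0.0127,-0.0178],[0.0015,-0.2233,-0.9747,1.2511],[0,0,0,1]]))
f=cv2.imread('pics/a_top.png')
g=np.array([[.54,.17],[.54,.02],[.44,.02],[.44,.17]])
H=cv2.getPerspectiveTransform(proj(q,np.c_[g,np.full(4,.008)]).astype(np.float32),np.float32([[0,0],[750,0],[750,500],[0,500]]))
w=cv2.warpPerspective(f,H,(750,500))
m=(w.max(2)<33)
for t in(25,33,42):
    k,lab,st,ce=cv2.connectedComponentsWithStats((w.max(2)<t).astype(np.uint8)); j=1+np.argmax(st[1:,4])
    (u,v),sz,a=cv2.minAreaRect(np.argwhere(lab==j)[:,::-1].astype(np.float32)); print(t,'pad',.54-v/5000-.0006,.17-u/5000+.0023,np.array(sz)/5,a)
plan((.488,.1013,.14),8.2)
```

```text
[ 0.42981704 -0.08079377  0.07300695] 0.6432798549483281 24.99624788761139
25 pad 0.48737551269531254 0.1006841552734375 [40.75632019 92.3506897 ] 82.15530395507812
33 pad 0.4874946228027344 0.10054546508789064 [42.99031982 94.47550659] 82.15530395507812
42 pad 0.48774573364257817 0.10072055664062501 [46.01883545 97.46998901] 82.25363159179688
yaw 95.2 -> 8.2 j7 1.69
rot total [-0.002 -0.004  1.518] d first-axes cm [-7.41 17.62 -6.71] d target-axes cm [17.19  8.36 -6.7 ] rows 11
d [[-0.67, 1.6, -0.61], [-0.45, 1.68, -0.61], [-0.21, 1.72, -0.61], [0.03, 1.74, -0.61], [0.27, 1.72, -0.61], [0.5, 1.66, -0.61], [0.72, 1.58, -0.61], [0.93, 1.47, -0.61], [1.13, 1.32, -0.61], [1.3, 1.16, -0.61], [1.44, 0.97, -0.61]] a [-0.0, -0.0, 0.138]
```

carry_out(claw=[5,5,5,5,5,5,5,5,5,5,5,5,5], delta_pos=[[-0.67,1.65,-0.61],[-0.45,1.72,-0.61],[-0.2,1.76,-0.61],[0.03,1.78,-0.61],[0.28,1.75,-0.61],[0.52,1.7,-0.61],[0.74,1.6,-0.61],[0.96,1.47,-0.61],[1.16,1.32,-0.61],[1.34,1.15,-0.61],[1.5,0.96,-0.61],[0,0,0],[0,0,0]], angular=[[0,0,0.138],[0,0,0.138],[0,0,0.138],[0,0,0.138],[0,0,0.138],[0,0,0.138],[0,0,0.138],[0,0,0.138],[0,0,0.138],[0,0,0.138],[0,0,0.138],[0,0,0],[0,0,0]])

```text
clock: 10.8
position: [0.4884, 0.1052, 0.1403]
ee_rot: [2.053, 2.378, -0.001]
force: [-0.5, -0.3, -1.3]
width: 0.651
gripper_force: 25.0
```

Run:
```python
from h import *
s,p,R=state();print(p,s['width'],s['gripper_force'])
plan((.487,.106,.012),8.0)
q=arm.get_image('side')
for d in arm.trace('tile_0',q): print(round(d['conf'],2),px(d).round(),rect(q,d['region'],.16).round(1),d['region'].sum())
f=q['frame'][:,:,::-1]; cv2.imwrite('pics/b.png',cv2.resize(f[140:300,250:450],(700,560),interpolation=cv2.INTER_CUBIC))
```

```text
[0.48836823 0.10516185 0.14027493] 0.6509166272358883 24.99612271785736
yaw 8.4 -> 8.0 j7 -0.04
rot total [-0.     0.     0.007] d first-axes cm [ 0.11 -0.12 12.83] d target-axes cm [ 0.1  -0.12 12.83] rows 3
d [[0.04, -0.04, 4.28], [0.03, -0.04, 4.28], [0.03, -0.04, 4.28]] a [-0.0, 0.0, 0.002]
0.74 [298. 150.] [ 565.4 -118.5   77.9   62.5    6.8] 286
0.6 [325. 209.] [484.2 128.9 104.   61.4 -83.6] 545
0.59 [288. 196.] [590.4  73.3  58.7  34.3 -88.9] 177
0.47 [346. 151.] [ 409.4 -113.9   50.7   22.3   85.8] 76
```

View pics/b.png

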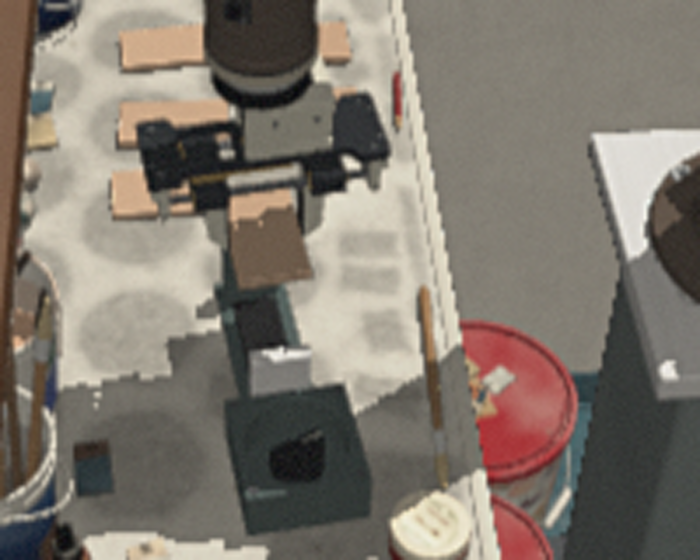

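The tile is held level and square above the clamp. Lowering it.

carry_out(claw=[5,5,5,5,5,5,8,8,8,8,8,8,8], delta_pos=[[0.1,-0.12,3],[0,0,3.5],[0,0,3],[0,0,2],[0,0,1.3],[0,0,0],[0,0,0],[0,0,0],[0,0,0],[0,0,0],[0,0,-3.5],[0,0,-4.5],[0,0,-4.5]], angular=[[0,0,0.007],[0,0,0],[0,0,0],[0,0,0],[0,0,0],[0,0,0],[0,0,0],[0,0,0],[0,0,0],[0,0,0],[0,0,0],[0,0,0],[0,0,0]])

```text
clock: 12.2
position: [0.4869, 0.1059, 0.1388]
ee_rot: [-2.065, -2.367, 0.001]
force: [0.9, 1.2, 0.8]
width: 0.868
gripper_force: 0.0
```

Run:
```python
from h import *
s,p,R=state();print(p,s['width'])
for n,dx,dy,z in(('side',0,-2.3,.008),):
    q=arm.get_image(n)
    for d in arm.trace('tile_0',q): print(n,round(d['conf'],2),(rect(q,d['region'],z)+[dx,dy,0,0,0]).round(1))
plan((.567,-.0895,.10),92.3)
```

```text
[0.48689054 0.10587574 0.13877333] 0.8676779237326079
side 0.96 [487.1  89.9 102.9  58.6 -84. ]
side 0.79 [ 567.1 -202.6  111.7   59.8   20. ]
side 0.6 [599.4 -87.7  68.3  43.  -88.9]
side 0.6 [ 573.2 -308.8   86.8   69.9    5.8]
side 0.41 [ 390.8 -310.6   59.1   25.7   85.8]
yaw 7.8 -> 92.3 j7 -0.05
rot total [ 0.009  0.005 -1.475] d first-axes cm [-20.5    4.85   4.29] d target-axes cm [ -6.82 -19.93   4.29] rows 11
d [[-1.86, 0.44, 0.39], [-1.91, 0.19, 0.39], [-1.91, -0.07, 0.39], [-1.89, -0.32, 0.39], [-1.83, -0.57, 0.39], [-1.74, -0.81, 0.39], [-1.61, -1.04, 0.39], [-1.46, -1.24, 0.39], [-1.28, -1.43, 0.39], [-1.08, -1.58, 0.39], [-0.86, -1.71, 0.39]] a [0.001, 0.0, -0.134]
```

Tile C was knocked to about (567,-203) mm and turned 20°. It is re-measured before it is picked. Going to tile B now.

carry_out(claw=[7.6,7.6,7.6,7.6,7.6,7.6,7.6,7.6,7.6,7.6,7.6,7.6,7.6], delta_pos=[[-1.86,0.44,0.39],[-1.91,0.19,0.39],[-1.91,-0.07,0.39],[-1.89,-0.32,0.39],[-1.83,-0.57,0.39],[-1.74,-0.81,0.39],[-1.61,-1.04,0.39],[-1.46,-1.24,0.39],[-1.28,-1.43,0.39],[-1.08,-1.58,0.39],[-0.86,-1.71,0.39],[0,0,0],[0,0,0]], angular=[[0,0,-0.134],[0,0,-0.134],[0,0,-0.134],[0,0,-0.134],[0,0,-0.134],[0,0,-0.134],[0,0,-0.134],[0,0,-0.134],[0,0,-0.134],[0,0,-0.134],[0,0,-0.134],[0,0,0],[0,0,0]])

```text
clock: 13.6
position: [0.563, -0.0905, 0.0941]
ee_rot: [0.056, -3.14, -0.001]
force: [-0.2, 1.0, -0.9]
width: 0.832
gripper_force: 0.0
```

Run:
```python
from h import *
s,p,R=state();print(p,s['width'])
q=arm.get_image('side')
for d in arm.trace('tile_0',q): print(round(d['conf'],2),(rect(q,d['region'],.008)+[0,-2.3,0,0,0]).round(1))
q=arm.get_image('top')
for d in arm.trace('tile_0',q): print(round(d['conf'],2),(rect(q,d['region'],.01)+[-.6,2.3,0,0,0]).round(1))
plan((.567,-.0895,.0045),92.3)
```

```text
[ 0.56301282 -0.09051148  0.09405309] 0.8324048083916924
0.91 [567.  -89.5 108.   68.7   2.3]
0.82 [ 429.5 -197.7  113.4   69.6   -3.1]
0.8 [485.   93.5 109.7  61.3 -82.9]
0.79 [ 432.1 -306.4  110.2   70.1    2.2]
0.55 [ 594.9 -183.1   65.5   41.5  -89.1]
0.98 [ 432.9 -307.1  109.    61.6    3.7]
0.69 [ 562.9 -309.9  110.7   61.8    3.7]
0.62 [486.6 106.3 112.6  61.3 -82.7]
yaw 92.3 -> 92.3 j7 1.65
rot total [ 0.     0.    -0.001] d first-axes cm [-0.37 -0.04  9.01] d target-axes cm [-0.37 -0.04  9.01] rows 3
d [[-0.12, -0.01, 3.0], [-0.12, -0.01, 3.0], [-0.12, -0.01, 3.0]] a [0.0, 0.0, -0.0]
```

carry_out(claw=[7.6,7.6,7.6,7.6,7.6,5,5,5,5,5,5,5,5], delta_pos=[[-0.37,-0.04,3],[0,0,3],[0,0,2],[0,0,1.0],[0,0,0],[0,0,0],[0,0,0],[0,0,0],[0,0,0],[0,0,-3],[0,0,-4],[0,0,-4],[0,0,-1]], angular=[[0,0,0],[0,0,0],[0,0,0],[0,0,0],[0,0,0],[0,0,0],[0,0,0],[0,0,0],[0,0,0],[0,0,0],[0,0,0],[0,0,0],[0,0,0]])

```text
clock: 15.1
position: [0.5695, -0.091, 0.129]
ee_rot: [-0.061, 3.134, -0.001]
force: [1.8, 0.4, -1.1]
width: 0.646
gripper_force: 25.0
```

Run:
```python
from h import *
s,p,R=state();print(p,s['width'],s['gripper_force'])
plan((.487,.106,.14),8.0)
```

```text
[ 0.56951212 -0.09102751  0.12903404] 0.6458875397594975 24.999144673347473
yaw 92.2 -> 8.0 j7 1.65
rot total [0.004 0.006 1.47 ] d first-axes cm [ 7.47 20.01 -1.16] d target-axes cm [20.66 -5.43 -1.1 ] rows 11
d [[0.68, 1.82, -0.11], [0.92, 1.71, -0.11], [1.14, 1.57, -0.11], [1.34, 1.41, -0.11], [1.51, 1.22, -0.11], [1.66, 1.01, -0.11], [1.78, 0.78, -0.1], [1.87, 0.53, -0.1], [1.92, 0.28, -0.1], [1.94, 0.02, -0.1], [1.93, -0.24, -0.1]] a [0.0, 0.001, 0.134]
```

carry_out(claw=[5,5,5,5,5,5,5,5,5,5,5,5,5,5], delta_pos=[[0.68,1.82,-0.1],[0.92,1.71,-0.1],[1.14,1.57,-0.1],[1.34,1.41,-0.1],[1.51,1.22,-0.1],[1.66,1.01,-0.1],[1.78,0.78,-0.1],[1.87,0.53,-0.1],[1.92,0.28,-0.1],[1.94,0.02,-0.1],[1.93,-0.24,-0.1],[0,0,0],[0,0,0],[0,0,0]], angular=[[0,0,0.134],[0,0,0.134],[0,0,0.134],[0,0,0.134],[0,0,0.134],[0,0,0.134],[0,0,0.134],[0,0,0.134],[0,0,0.134],[0,0,0.134],[0,0,0.134],[0,0,0],[0,0,0],[0,0,0]])

```text
clock: 16.5
position: [0.485, 0.1055, 0.1353]
ee_rot: [2.064, 2.368, -0.001]
force: [0.4, -0.5, -1.4]
width: 0.647
gripper_force: 25.0
```

Run:
```python
from h import *
s,p,R=state();print(p,s['width'],s['gripper_force'])
plan((.487,.106,.024),8.0)
q=arm.get_image('side')
for d in arm.trace('tile_0',q): print(round(d['conf'],2),rect(q,d['region'],.008).round(1),rect(q,d['region'],.13).round(1))
f=q['frame'][:,:,::-1]; cv2.imwrite('pics/b2.png',cv2.resize(f[140:300,250:450],(700,560),interpolation=cv2.INTER_CUBIC))
```

```text
[0.48502763 0.10550354 0.13528938] 0.6465994651318426 24.99904990196228
yaw 7.9 -> 8.0 j7 -0.06
rot total [-0.     0.001 -0.002] d first-axes cm [ 0.03  0.2  11.13] d target-axes cm [ 0.02  0.2  11.13] rows 3
d [[0.01, 0.07, 3.71], [0.01, 0.07, 3.71], [0.01, 0.07, 3.71]] a [-0.0, 0.0, -0.001]
0.92 [484.8  95.  102.5  60.7 -82.9] [489.1 202.5  91.1  54.  -82.9]
0.78 [ 564.5 -187.6  103.4   64.6    1.7] [560.  -48.8  92.   57.4   1.7]
0.61 [473.5 -20.4 120.7  67.1 -85.7] [479.   99.8 107.4  59.7 -85.7]
0.52 [ 569.3 -307.3   96.9   72.4    6.2] [ 564.3 -155.3   86.2   64.4    6.2]
0.47 [ 389.3 -302.5   58.8   22.1   85.7] [ 404.2 -151.    52.3   19.7   85.7]
```

View pics/b2.png

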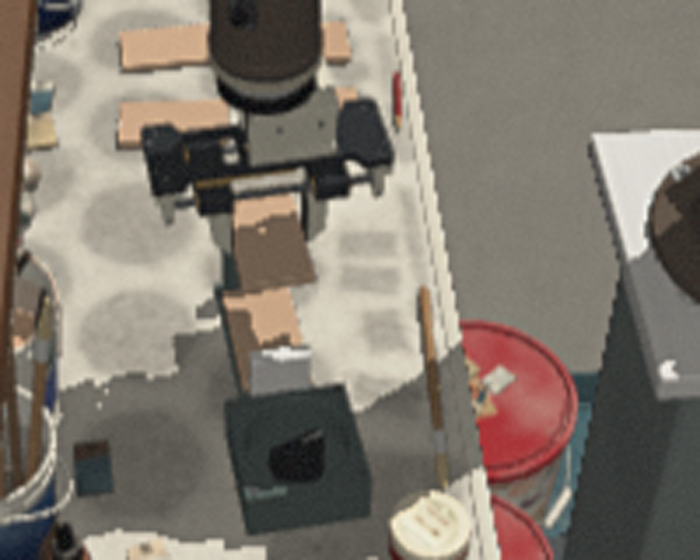

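The first tile lies in the clamp and the second is held above it. Tile C hadn't moved after all; its mask had been cut off by occlusion.

carry_out(claw=[5,5,5,5,5,5,5,8,8,8,8,8,8,8], delta_pos=[[0.02,0.2,3],[0,0,3],[0,0,2.5],[0,0,1.5],[0,0,1.1],[0,0,0],[0,0,0],[0,0,0],[0,0,0],[0,0,0],[0,0,0],[0,0,-3.5],[0,0,-4.5],[0,0,-3.5]], angular=[[0,0,0],[0,0,0],[0,0,0],[0,0,0],[0,0,0],[0,0,0],[0,0,0],[0,0,0],[0,0,0],[0,0,0],[0,0,0],[0,0,0],[0,0,0],[0,0,0]])

```text
clock: 18.0
position: [0.487, 0.1069, 0.1415]
ee_rot: [2.065, 2.367, 0.001]
force: [0.7, 0.5, -0.4]
width: 0.871
gripper_force: 0.0
```

Run:
```python
from h import *
s,p,R=state();print(p,s['width'],s['gripper_force'])
q=arm.get_image('side')
for d in arm.trace('tile_0',q): print(round(d['conf'],2),(rect(q,d['region'],.008)+[0,-2.3,0,0,0]).round(1))
plan((.432,-.200,.10),90)
```

```text
[0.48699332 0.10685982 0.14149752] 0.870725852616305 0.0
0.95 [485.2  79.5 104.5  66.2 -81.6]
0.81 [ 571.1 -311.2   89.3   64.2    5.8]
0.52 [473.9 134.7  51.6  50.9  -3. ]
0.47 [ 566.2 -186.7  109.9   73.8   -3.1]
0.45 [ 389.6 -307.8   64.7   29.4   86.8]
yaw 7.8 -> 90.0 j7 -0.06
rot total [ 0.008  0.004 -1.435] d first-axes cm [-29.71  -9.91   4.26] d target-axes cm [  5.76 -30.77   4.4 ] rows 11
d [[-2.7, -0.9, 0.39], [-2.56, -1.24, 0.39], [-2.38, -1.57, 0.39], [-2.15, -1.86, 0.39], [-1.89, -2.13, 0.39], [-1.6, -2.35, 0.39], [-1.28, -2.54, 0.39], [-0.94, -2.69, 0.39], [-0.58, -2.79, 0.39], [-0.21, -2.84, 0.4], [0.16, -2.84, 0.4]] a [0.001, 0.0, -0.13]
```

carry_out(claw=[7.6,7.6,7.6,7.6,7.6,7.6,7.6,7.6,7.6,7.6,7.6,7.6,7.6,7.6], delta_pos=[[-2.7,-0.9,0.39],[-2.56,-1.24,0.39],[-2.38,-1.57,0.39],[-2.15,-1.86,0.39],[-1.89,-2.13,0.39],[-1.6,-2.35,0.39],[-1.28,-2.54,0.39],[-0.94,-2.69,0.39],[-0.58,-2.79,0.39],[-0.2,-2.84,0.4],[0.16,-2.84,0.4],[0,0,0],[0,0,0],[0,0,0]], angular=[[0,0,-0.13],[0,0,-0.13],[0,0,-0.13],[0,0,-0.13],[0,0,-0.13],[0,0,-0.13],[0,0,-0.13],[0,0,-0.13],[0,0,-0.13],[0,0,-0.13],[0,0,-0.13],[0,0,0],[0,0,0],[0,0,0]])

```text
clock: 19.5
position: [0.4282, -0.1996, 0.0961]
ee_rot: [-0.009, -3.141, -0.001]
force: [-0.0, 0.4, -0.0]
width: 0.827
gripper_force: 0.0
```

Run:
```python
from h import *
s,p,R=state();print(p,s['width'])
q=arm.get_image('side')
for d in arm.trace('tile_0',q): print(round(d['conf'],2),(rect(q,d['region'],.008)+[0,-2.3,0,0,0]).round(1))
f=q['frame'][:,:,::-1]
q=arm.get_image('top')
for d in arm.trace('tile_0',q): print(round(d['conf'],2),(rect(q,d['region'],.01)+[-.6,2.3,0,0,0]).round(1),(rect(q,d['region'],.028)+[-.6,2.3,0,0,0]).round(1)[:2])
plan((.432,-.2012,.0045),90)
cv2.imwrite('pics/c.png',cv2.resize(f[130:250,260:410],(750,600),interpolation=cv2.INTER_CUBIC))
```

```text
[ 0.42821805 -0.19963983  0.09614408] 0.8270131468619508
0.86 [ 562.5 -310.7  108.8   66.3    5.4]
0.83 [ 431.1 -199.5  108.7   68.1    0.6]
0.78 [485.6  78.7 105.9  62.7 -81.2]
0.7 [ 562.2 -189.   110.7   68.7   -3.1]
0.65 [ 459.6 -305.8   64.4   59.4   86.8]
0.76 [ 563.5 -191.   108.8   59.2    2. ] [ 558.8 -188.4]
0.76 [ 402.2 -184.5   47.9   28.7  -42.3] [ 399.8 -182. ]
0.68 [489.8 105.6 112.2  68.5 -79.1] [486.1 103.9]
yaw 89.8 -> 90.0 j7 1.91
rot total [ 0.     0.    -0.004] d first-axes cm [-0.35 -0.15  9.19] d target-axes cm [-0.35 -0.15  9.19] rows 3
d [[-0.12, -0.05, 3.06], [-0.12, -0.05, 3.06], [-0.12, -0.05, 3.06]] a [0.0, 0.0, -0.001]
```

View pics/c.png

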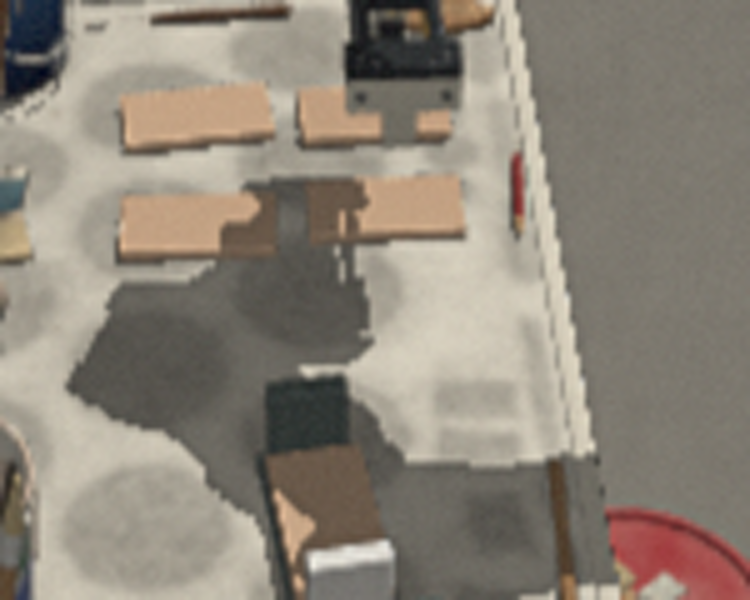

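Tiles D, C, E and F lie as measured, and the two-tile pile sits square in the clamp.

carry_out(claw=[7.6,7.6,7.6,7.6,7.6,5,5,5,5,5,5,5,5,5,5], delta_pos=[[-0.3,-0.12,3],[0,0,3],[0,0,2],[0,0,1.15],[0,0,0],[0,0,0],[0,0,0],[0,0,0],[0,0,0],[0,0,-3],[0,0,-4],[0,0,-4],[0,0,-2],[0,0,0],[0,0,0]], angular=[[0,0,0],[0,0,0],[0,0,0],[0,0,0],[0,0,0],[0,0,0],[0,0,0],[0,0,0],[0,0,0],[0,0,0],[0,0,0],[0,0,0],[0,0,0],[0,0,0],[0,0,0]])

```text
clock: 21.2
position: [0.431, -0.2018, 0.1349]
ee_rot: [0.008, 3.141, -0.0]
force: [-0.2, -0.7, -1.9]
width: 0.649
gripper_force: 25.0
```

Run:
```python
from h import *
s,p,R=state();print(p,s['width'],s['gripper_force'])
plan((.487,.106,.14),8.0)
```

```text
[ 0.43103568 -0.20180033  0.13489995] 0.648937011996706 24.99334216117859
yaw 89.7 -> 8.0 j7 1.91
rot total [0.000e+00 1.000e-03 1.426e+00] d first-axes cm [-5.44 30.81 -0.51] d target-axes cm [29.7   9.83 -0.51] rows 11
d [[-0.49, 2.8, -0.05], [-0.13, 2.84, -0.05], [0.24, 2.83, -0.05], [0.6, 2.78, -0.05], [0.96, 2.68, -0.05], [1.3, 2.53, -0.05], [1.61, 2.34, -0.05], [1.9, 2.11, -0.05], [2.16, 1.85, -0.05], [2.38, 1.56, -0.05], [2.56, 1.23, -0.05]] a [0.0, 0.0, 0.13]
```

carry_out(claw=[5,5,5,5,5,5,5,5,5,5,5,5,5,5], delta_pos=[[-0.49,2.8,-0.05],[-0.13,2.84,-0.05],[0.24,2.83,-0.05],[0.6,2.78,-0.05],[0.96,2.68,-0.05],[1.3,2.53,-0.05],[1.61,2.34,-0.05],[1.9,2.11,-0.05],[2.16,1.85,-0.05],[2.38,1.56,-0.05],[2.56,1.23,-0.05],[0,0,0],[0,0,0],[0,0,0]], angular=[[0,0,0.13],[0,0,0.13],[0,0,0.13],[0,0,0.13],[0,0,0.13],[0,0,0.13],[0,0,0.13],[0,0,0.13],[0,0,0.13],[0,0,0.13],[0,0,0.13],[0,0,0],[0,0,0],[0,0,0]])

```text
clock: 22.6
position: [0.4867, 0.1045, 0.1393]
ee_rot: [-2.065, -2.367, 0.003]
force: [-0.2, -0.3, -0.3]
width: 0.649
gripper_force: 25.0
```

```bash
cat >> h.py <<'E'
def held(zt=.033):
    "rectangles of tile masks in the side view: at table height and at the held height"
    q=arm.get_image('side')
    for d in arm.trace('tile_0',q): print(round(d['conf'],2),rect(q,d['region'],.008).round(1),rect(q,d['region'],.13).round(1))
E
python3 - <<'E'
from h import *
s,p,R=state();print(p,s['width'],s['gripper_force'])
plan((.487,.106,.034),8.0)
held()
E
```

```text
[0.48674853 0.10451865 0.13934943] 0.6490225672550327 24.99322146177292
yaw 7.8 -> 8.0 j7 -0.08
rot total [-0.002  0.001 -0.003] d first-axes cm [ 0.15  0.07 10.53] d target-axes cm [ 0.14  0.05 10.53] rows 3
d [[0.05, 0.02, 3.51], [0.05, 0.02, 3.51], [0.05, 0.02, 3.51]] a [-0.001, 0.0, -0.001]
0.77 [ 565.3 -184.3  108.    73.8   -3.2] [560.7 -45.9  96.1  65.7  -3.2]
0.76 [ 572.7 -304.5   87.5   73.8    6. ] [ 567.3 -152.9   77.8   65.6    6. ]
0.73 [485.2  91.6 111.9  61.1 -84.7] [489.5 199.5  99.6  54.3 -84.7]
0.61 [478.4 -20.9 119.6  71.6 -81.6] [483.4  99.4 106.4  63.7 -81.6]
0.56 [ 389.1 -305.4   65.    29.4   85.8] [ 404.  -153.7   57.8   26.1   85.8]
```

carry_out(claw=[5,5,5,5,5,5,5,8,8,8,8,8,8,8], delta_pos=[[0.15,0.06,3],[0,0,3],[0,0,2],[0,0,1.5],[0,0,1.0],[0,0,0],[0,0,0],[0,0,0],[0,0,0],[0,0,0],[0,0,0],[0,0,-3.5],[0,0,-4.5],[0,0,-2.5]], angular=[[0,0,0],[0,0,0],[0,0,0],[0,0,0],[0,0,0],[0,0,0],[0,0,0],[0,0,0],[0,0,0],[0,0,0],[0,0,0],[0,0,0],[0,0,0],[0,0,0]])

```text
clock: 24.1
position: [0.4888, 0.1074, 0.1432]
ee_rot: [2.065, 2.366, 0.004]
force: [1.4, -0.5, -0.6]
width: 0.87
gripper_force: 0.0
```

Run:
```python
from h import *
s,p,R=state();print(p,s['width'],s['gripper_force'])
plan((.5625,-.1887,.10),90.0)
```

```text
[0.48884678 0.10744366 0.14318613] 0.8702892131582887 0.0
yaw 7.8 -> 90.0 j7 -0.09
rot total [ 0.003  0.002 -1.435] d first-axes cm [-30.34   3.28   4.31] d target-axes cm [ -7.37 -29.61   4.32] rows 11
d [[-2.76, 0.3, 0.39], [-2.77, -0.06, 0.39], [-2.74, -0.42, 0.39], [-2.66, -0.78, 0.39], [-2.54, -1.12, 0.39], [-2.37, -1.44, 0.39], [-2.17, -1.73, 0.39], [-1.92, -2.0, 0.39], [-1.65, -2.23, 0.39], [-1.34, -2.43, 0.39], [-1.01, -2.58, 0.39]] a [0.0, 0.0, -0.13]
```

carry_out(claw=[7.6,7.6,7.6,7.6,7.6,7.6,7.6,7.6,7.6,7.6,7.6,7.6,7.6,7.6], delta_pos=[[-2.76,0.3,0.39],[-2.77,-0.06,0.39],[-2.74,-0.42,0.39],[-2.66,-0.78,0.39],[-2.54,-1.12,0.39],[-2.37,-1.44,0.39],[-2.17,-1.73,0.39],[-1.92,-2.0,0.39],[-1.65,-2.23,0.39],[-1.34,-2.43,0.39],[-1.0,-2.58,0.39],[0,0,0],[0,0,0],[0,0,0]], angular=[[0,0,-0.13],[0,0,-0.13],[0,0,-0.13],[0,0,-0.13],[0,0,-0.13],[0,0,-0.13],[0,0,-0.13],[0,0,-0.13],[0,0,-0.13],[0,0,-0.13],[0,0,-0.13],[0,0,0],[0,0,0],[0,0,0]])

```text
clock: 25.5
position: [0.5607, -0.1877, 0.0974]
ee_rot: [-0.008, -3.141, -0.001]
force: [0.7, 0.2, -0.3]
width: 0.832
gripper_force: 0.0
```

Run:
```python
from h import *
s,p,R=state();print(p,s['width'])
q=arm.get_image('side')
for d in arm.trace('tile_0',q): print(round(d['conf'],2),(rect(q,d['region'],.008)+[0,-2.3,0,0,0]).round(1),(rect(q,d['region'],.038)+[0,-2.3,0,0,0]).round(1))
q=arm.get_image('top')
for d in arm.trace('tile_0',q): print(round(d['conf'],2),(rect(q,d['region'],.01)+[-.6,2.3,0,0,0]).round(1),(rect(q,d['region'],.038)+[-.6,2.3,0,0,0]).round(1))
plan((.5625,-.1887,.0045),90)
```

```text
[ 0.56068863 -0.18768586  0.09742819] 0.8315170126021727
0.87 [484.9  80.8 119.3  62.4 -82.6] [485.9 107.5 116.1  60.7 -82.6]
0.87 [ 432.  -306.7  108.5   68.7    2.2] [ 434.5 -269.4  105.5   66.8    2.2]
0.82 [ 561.  -189.   108.5   68.7   -3.1] [ 560.  -154.9  105.6   66.8   -3.1]
0.55 [ 527.2 -312.5   70.4   40.2   88.3] [ 527.1 -275.1   68.5   39.1   88.3]
0.64 [492.1 108.2 112.4  62.4 -81.7] [486.4 105.4 109.9  61.  -81.7]
0.47 [ 542.  -168.3   65.9   24.8   -9.1] [ 535.1 -164.9   64.4   24.3   -9.1]
yaw 89.8 -> 90.0 j7 1.76
rot total [ 0.     0.    -0.004] d first-axes cm [-0.16 -0.09  9.31] d target-axes cm [-0.16 -0.09  9.31] rows 3
d [[-0.05, -0.03, 3.1], [-0.05, -0.03, 3.1], [-0.05, -0.03, 3.1]] a [0.0, 0.0, -0.001]
```

carry_out(claw=[7.6,7.6,7.6,7.6,7.6,5,5,5,5,5,5,5,5,5,5], delta_pos=[[-0.1,-0.1,3],[0,0,3],[0,0,2],[0,0,1.25],[0,0,0],[0,0,0],[0,0,0],[0,0,0],[0,0,0],[0,0,-3],[0,0,-4],[0,0,-4],[0,0,-2],[0,0,0],[0,0,0]], angular=[[0,0,0.02],[0,0,0],[0,0,0],[0,0,0],[0,0,0],[0,0,0],[0,0,0],[0,0,0],[0,0,0],[0,0,0],[0,0,0],[0,0,0],[0,0,0],[0,0,0],[0,0,0]])

```text
clock: 27.2
position: [0.5616, -0.1899, 0.1349]
ee_rot: [0.039, 3.141, -0.0]
force: [-0.8, -0.6, -2.0]
width: 0.648
gripper_force: 25.0
```

Run:
```python
from h import *
s,p,R=state();print(p,s['width'],s['gripper_force'])
plan((.487,.106,.14),8.0)
```

```text
[ 0.56155714 -0.18987761  0.13492035] 0.6479681610001303 24.998648464679718
yaw 88.6 -> 8.0 j7 1.75
rot total [0.    0.    1.406] d first-axes cm [ 8.19 29.39 -0.51] d target-axes cm [30.34 -3.27 -0.51] rows 11
d [[0.74, 2.67, -0.05], [1.08, 2.56, -0.05], [1.4, 2.4, -0.05], [1.69, 2.2, -0.05], [1.96, 1.97, -0.05], [2.19, 1.7, -0.05], [2.39, 1.41, -0.05], [2.55, 1.09, -0.05], [2.67, 0.76, -0.05], [2.74, 0.41, -0.05], [2.77, 0.06, -0.05]] a [0.0, 0.0, 0.128]
```

carry_out(claw=[5,5,5,5,5,5,5,5,5,5,5,5,5,5], delta_pos=[[0.74,2.67,-0.05],[1.08,2.56,-0.05],[1.4,2.4,-0.05],[1.69,2.2,-0.05],[1.96,1.97,-0.05],[2.19,1.7,-0.05],[2.39,1.41,-0.05],[2.55,1.09,-0.05],[2.67,0.76,-0.05],[2.74,0.41,-0.05],[2.77,0.06,-0.05],[0,0,0],[0,0,0],[0,0,0]], angular=[[0,0,0.128],[0,0,0.128],[0,0,0.128],[0,0,0.128],[0,0,0.128],[0,0,0.128],[0,0,0.128],[0,0,0.128],[0,0,0.128],[0,0,0.128],[0,0,0.128],[0,0,0],[0,0,0],[0,0,0]])

```text
clock: 28.6
position: [0.4872, 0.105, 0.1396]
ee_rot: [-2.062, -2.369, 0.003]
force: [0.5, -0.4, -1.3]
width: 0.644
gripper_force: 25.0
```

Run:
```python
from h import *
s,p,R=state();print(p,s['width'],s['gripper_force'])
plan((.487,.106,.044),8.0)
held()
```

```text
[0.48719792 0.1049577  0.13960793] 0.6440687543313627 24.99862790107727
yaw 7.9 -> 8.0 j7 -0.09
rot total [-0.002  0.001 -0.001] d first-axes cm [0.12 0.01 9.56] d target-axes cm [ 0.11 -0.01  9.56] rows 3
d [[0.04, 0.0, 3.19], [0.04, 0.0, 3.19], [0.04, -0.0, 3.19]] a [-0.001, 0.0, -0.0]
0.73 [477.4 -19.3 123.5  69.  -82.5] [482.6 100.9 109.9  61.4 -82.5]
0.45 [ 390.9 -305.5   64.8   25.9   85.8] [ 405.6 -153.7   57.6   23.    85.8]
```

carry_out(claw=[5,5,5,5,5,5,5,8,8,8,8,8,8,8], delta_pos=[[0.12,0,3],[0,0,2.5],[0,0,2],[0,0,1.2],[0,0,0.85],[0,0,0],[0,0,0],[0,0,0],[0,0,0],[0,0,0],[0,0,0],[0,0,-3.5],[0,0,-4.0],[0,0,-2.0]], angular=[[0,0,0],[0,0,0],[0,0,0],[0,0,0],[0,0,0],[0,0,0],[0,0,0],[0,0,0],[0,0,0],[0,0,0],[0,0,0],[0,0,0],[0,0,0],[0,0,0]])

```text
clock: 30.1
position: [0.4885, 0.1075, 0.1427]
ee_rot: [2.062, 2.368, 0.004]
force: [0.2, -0.3, 0.3]
width: 0.87
gripper_force: 0.0
```

Run:
```python
from h import *
s,p,R=state();print(p,s['width'],s['gripper_force'])
plan((.4325,-.3055,.10),92.7)
```

```text
[0.4884889  0.10751132 0.14274147] 0.8702267058603789 0.0
yaw 7.9 -> 92.7 j7 -0.1
rot total [ 0.003  0.002 -1.48 ] d first-axes cm [-40.14 -11.23   4.22] d target-axes cm [  7.54 -40.99   4.27] rows 11
d [[-3.65, -1.02, 0.38], [-3.48, -1.5, 0.38], [-3.25, -1.95, 0.38], [-2.96, -2.37, 0.38], [-2.61, -2.75, 0.38], [-2.22, -3.07, 0.38], [-1.79, -3.34, 0.38], [-1.32, -3.55, 0.38], [-0.83, -3.7, 0.39], [-0.33, -3.77, 0.39], [0.18, -3.78, 0.39]] a [0.0, 0.0, -0.135]
```

carry_out(claw=[7.6,7.6,7.6,7.6,7.6,7.6,7.6,7.6,7.6,7.6,7.6,7.6,7.6,7.6], delta_pos=[[-3.65,-1.02,0.38],[-3.48,-1.5,0.38],[-3.25,-1.95,0.38],[-2.96,-2.37,0.38],[-2.61,-2.75,0.38],[-2.22,-3.07,0.38],[-1.79,-3.34,0.38],[-1.32,-3.55,0.38],[-0.83,-3.7,0.39],[-0.33,-3.77,0.39],[0.18,-3.78,0.39],[0,0,0],[0,0,0],[0,0,0]], angular=[[0,0,-0.135],[0,0,-0.135],[0,0,-0.135],[0,0,-0.135],[0,0,-0.135],[0,0,-0.135],[0,0,-0.135],[0,0,-0.135],[0,0,-0.135],[0,0,-0.135],[0,0,-0.135],[0,0,0],[0,0,0],[0,0,0]])

```text
clock: 31.5
position: [0.4327, -0.3045, 0.0978]
ee_rot: [-0.082, 3.14, 0.001]
force: [0.6, 0.1, -0.4]
width: 0.829
gripper_force: 0.0
```

Run:
```python
from h import *
s,p,R=state();print(p,s['width'])
q=arm.get_image('side'); f=q['frame'][:,:,::-1]
for d in arm.trace('tile_0',q): print(round(d['conf'],2),(rect(q,d['region'],.008)+[0,-2.3,0,0,0]).round(1),(rect(q,d['region'],.048)+[0,-2.3,0,0,0]).round(1))
q=arm.get_image('top')
for d in arm.trace('tile_0',q): print(round(d['conf'],2),(rect(q,d['region'],.01)+[-.6,2.3,0,0,0]).round(1),(rect(q,d['region'],.048)+[-.6,2.3,0,0,0]).round(1))
plan((.4325,-.306,.0045),92.7)
```

```text
[ 0.43273531 -0.30454661  0.09782115] 0.8290884474887867
0.94 [485.3  63.9 104.7  61.1 -81.9] [486.7 100.2 100.9  58.9 -81.9]
0.77 [ 431.8 -309.2  110.9   75.7    2.3] [ 435.2 -259.4  106.9   73.     2.3]
0.61 [ 564.1 -307.7  106.7   66.6    1.4] [ 562.6 -258.   102.9   64.2    1.4]
0.71 [ 563.6 -309.9  111.6   66.7    6.4] [ 553.7 -300.9  108.2   64.7    6.4]
0.66 [ 400.6 -307.6   61.1   44.4  -86.3] [ 395.6 -298.6   59.3   43.   -86.3]
0.65 [493.9 108.5 113.3  63.  -82.1] [486.  104.7 109.8  61.  -82.1]
0.21 [473.3 235.9 144.9 118.  -81.2] [466.1 228.2 140.4 114.4 -81.2]
yaw 93.1 -> 92.7 j7 2.12
rot total [0.    0.    0.007] d first-axes cm [ 0.06 -0.14  9.35] d target-axes cm [ 0.06 -0.14  9.35] rows 3
d [[0.02, -0.05, 3.12], [0.02, -0.05, 3.12], [0.02, -0.05, 3.12]] a [0.0, 0.0, 0.002]
```

Pile of four reads (486,105) mm and is square. Picking tile E.

carry_out(claw=[7.6,7.6,7.6,7.6,7.6,5,5,5,5,5,5,5,5,5,5], delta_pos=[[0.05,-0.14,3],[0,0,3],[0,0,2],[0,0,1.3],[0,0,0],[0,0,0],[0,0,0],[0,0,0],[0,0,0],[0,0,-3],[0,0,-4],[0,0,-4],[0,0,-3],[0,0,0],[0,0,0]], angular=[[0,0,0],[0,0,0],[0,0,0],[0,0,0],[0,0,0],[0,0,0],[0,0,0],[0,0,0],[0,0,0],[0,0,0],[0,0,0],[0,0,0],[0,0,0],[0,0,0],[0,0,0]])

```text
clock: 33.2
position: [0.4321, -0.3074, 0.1454]
ee_rot: [-0.082, 3.139, -0.001]
force: [0.5, 0.5, -2.4]
width: 0.647
gripper_force: 25.0
```

Run:
```python
from h import *
s,p,R=state();print(p,s['width'],s['gripper_force'])
plan((.487,.106,.15),8.0)
```

```text
[ 0.43206    -0.30737039  0.14535167] 0.6471167813335765 24.980858266353607
yaw 93.0 -> 8.0 j7 2.12
rot total [0.    0.002 1.483] d first-axes cm [-7.64 41.   -0.49] d target-axes cm [40.17 11.19 -0.46] rows 11
d [[-0.69, 3.73, -0.04], [-0.19, 3.79, -0.04], [0.32, 3.78, -0.04], [0.83, 3.7, -0.04], [1.32, 3.55, -0.04], [1.78, 3.34, -0.04], [2.22, 3.07, -0.04], [2.61, 2.75, -0.04], [2.96, 2.37, -0.04], [3.25, 1.95, -0.04], [3.48, 1.5, -0.04]] a [0.0, 0.0, 0.135]
```

carry_out(claw=[5,5,5,5,5,5,5,5,5,5,5,5,5,5], delta_pos=[[-0.69,3.73,-0.04],[-0.19,3.79,-0.04],[0.32,3.78,-0.04],[0.83,3.7,-0.04],[1.32,3.55,-0.04],[1.78,3.34,-0.04],[2.22,3.07,-0.04],[2.61,2.75,-0.04],[2.96,2.37,-0.04],[3.25,1.95,-0.04],[3.48,1.5,-0.04],[0,0,0],[0,0,0],[0,0,0]], angular=[[0,0,0.135],[0,0,0.135],[0,0,0.135],[0,0,0.135],[0,0,0.135],[0,0,0.135],[0,0,0.135],[0,0,0.135],[0,0,0.135],[0,0,0.135],[0,0,0.135],[0,0,0],[0,0,0],[0,0,0]])

```text
clock: 34.6
position: [0.4863, 0.1047, 0.1482]
ee_rot: [-2.062, -2.369, 0.004]
force: [0.5, -0.9, -1.3]
width: 0.647
gripper_force: 25.0
```

Run:
```python
from h import *
s,p,R=state();print(p,s['width'],s['gripper_force'])
plan((.487,.106,.054),8.0)
held()
```

```text
[0.48632485 0.10472356 0.14820512] 0.6465901745237205 24.980802834033966
yaw 7.9 -> 8.0 j7 -0.13
rot total [-0.002  0.001 -0.002] d first-axes cm [0.13 0.11 9.42] d target-axes cm [0.12 0.08 9.42] rows 3
d [[0.04, 0.04, 3.14], [0.04, 0.03, 3.14], [0.04, 0.03, 3.14]] a [-0.001, 0.0, -0.001]
0.78 [476.8 -31.  122.1  68.6 -82.7] [482.   90.4 108.6  61.1 -82.7]
0.68 [ 571.9 -306.4   90.3   70.1    6.2] [ 566.6 -154.5   80.3   62.4    6.2]
0.63 [484.2  71.3 117.6  64.5 -81.8] [488.6 181.4 104.6  57.4 -81.8]
0.39 [507.2 139.5  11.2   4.7 -54.9] [509.1 242.1   9.9   4.2 -54.9]
```

carry_out(claw=[5,5,5,5,5,5,5,8,8,8,8,8,8,8], delta_pos=[[0.12,0.1,3],[0,0,2.5],[0,0,2],[0,0,1.1],[0,0,0.8],[0,0,0],[0,0,0],[0,0,0],[0,0,0],[0,0,0],[0,0,0],[0,0,-3.5],[0,0,-4.0],[0,0,-2.0]], angular=[[0,0,0],[0,0,0],[0,0,0],[0,0,0],[0,0,0],[0,0,0],[0,0,0],[0,0,0],[0,0,0],[0,0,0],[0,0,0],[0,0,0],[0,0,0],[0,0,0]])

```text
clock: 36.1
position: [0.4891, 0.1076, 0.1531]
ee_rot: [2.062, 2.368, 0.004]
force: [0.7, 0.2, 0.3]
width: 0.87
gripper_force: 0.0
```

Run:
```python
from h import *
s,p,R=state();print(p,s['width'],s['gripper_force'])
plan((.5628,-.3098,.10),94)
```

```text
[0.48909887 0.10762837 0.15312262] 0.8700411353403134 0.0
yaw 7.9 -> 94.0 j7 -0.14
rot total [ 0.003  0.002 -1.503] d first-axes cm [-42.36   1.55   5.29] d target-axes cm [ -4.44 -42.16   5.31] rows 11
d [[-3.85, 0.14, 0.48], [-3.83, -0.38, 0.48], [-3.75, -0.9, 0.48], [-3.59, -1.4, 0.48], [-3.36, -1.88, 0.48], [-3.08, -2.32, 0.48], [-2.73, -2.72, 0.48], [-2.34, -3.06, 0.48], [-1.9, -3.35, 0.48], [-1.42, -3.58, 0.48], [-0.92, -3.74, 0.48]] a [0.0, 0.0, -0.137]
```

carry_out(claw=[7.6,7.6,7.6,7.6,7.6,7.6,7.6,7.6,7.6,7.6,7.6,7.6,7.6,7.6], delta_pos=[[-3.85,0.14,0.48],[-3.83,-0.38,0.48],[-3.75,-0.9,0.48],[-3.59,-1.4,0.48],[-3.36,-1.88,0.48],[-3.08,-2.32,0.48],[-2.73,-2.72,0.48],[-2.34,-3.06,0.48],[-1.9,-3.35,0.48],[-1.42,-3.58,0.48],[-0.92,-3.74,0.48],[0,0,0],[0,0,0],[0,0,0]], angular=[[0,0,-0.138],[0,0,-0.138],[0,0,-0.138],[0,0,-0.138],[0,0,-0.138],[0,0,-0.138],[0,0,-0.138],[0,0,-0.138],[0,0,-0.138],[0,0,-0.138],[0,0,-0.138],[0,0,0],[0,0,0],[0,0,0]])

```text
clock: 37.5
position: [0.5648, -0.308, 0.0974]
ee_rot: [0.134, -3.139, -0.002]
force: [0.1, 0.7, -0.0]
width: 0.827
gripper_force: 0.0
```

Run:
```python
from h import *
s,p,R=state();print(p,s['width'])
q=arm.get_image('side'); f=q['frame'][:,:,::-1]
for d in arm.trace('tile_0',q): print(round(d['conf'],2),(rect(q,d['region'],.008)+[0,-2.3,0,0,0]).round(1),(rect(q,d['region'],.058)+[0,-2.3,0,0,0]).round(1))
q=arm.get_image('top')
for d in arm.trace('tile_0',q): print(round(d['conf'],2),(rect(q,d['region'],.01)+[-.6,2.3,0,0,0]).round(1),(rect(q,d['region'],.058)+[-.6,2.3,0,0,0]).round(1))
plan((.5628,-.3098,.0045),94.5)
cv2.imwrite('pics/e.png',cv2.resize(f[130:270,260:420],(640,560),interpolation=cv2.INTER_CUBIC))
```

```text
[ 0.56476025 -0.30798539  0.09735775] 0.8274820968378643
0.94 [ 562.2 -309.2  108.9   70.     6. ] [ 560.4 -247.   103.9   66.8    6. ]
0.7 [483.8  58.1 118.6  66.2 -82.5] [485.6 103.7 113.3  63.2 -82.5]
0.89 [ 542.8 -314.7   63.3   60.     3.7] [ 531.  -303.2   60.9   57.6    3.7]
0.87 [496.8 108.  116.1  63.  -83.2] [486.9 103.2 111.6  60.6 -83.2]
0.49 [437.2 406.5  84.9  81.5 -86.3] [429.5 390.2  81.7  78.4 -86.3]
0.48 [455.2 120.9  12.9   3.3 -86.3] [446.8 115.6  12.4   3.1 -86.3]
0.45 [484.1 185.   63.2  25.9   5.4] [474.6 177.2  60.8  24.9   5.4]
yaw 95.0 -> 94.5 j7 1.98
rot total [0.    0.    0.008] d first-axes cm [ 0.24 -0.15  9.33] d target-axes cm [ 0.24 -0.16  9.33] rows 3
d [[0.08, -0.05, 3.11], [0.08, -0.05, 3.11], [0.08, -0.05, 3.11]] a [0.0, 0.0, 0.003]
```

View pics/e.png

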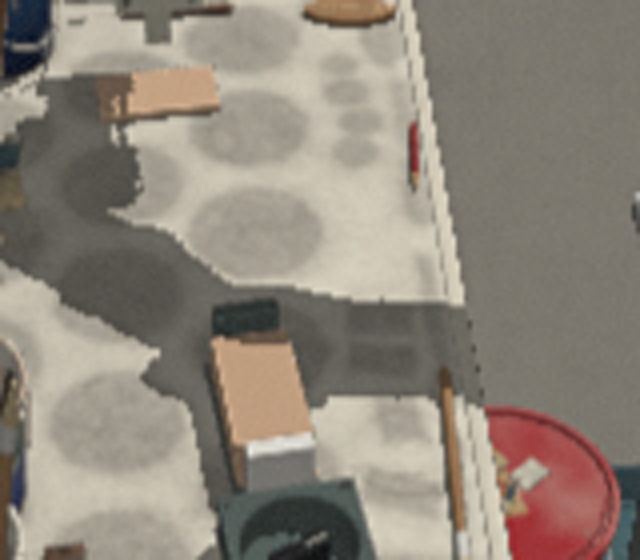

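The five-tile pile is neat and reads (487,103) mm. The last tile lies under the gripper.

carry_out(claw=[7.6,7.6,7.6,7.6,7.6,5,5,5,5,5,5,5,5,5,5], delta_pos=[[0.24,-0.15,3],[0,0,3],[0,0,2],[0,0,1.3],[0,0,0],[0,0,0],[0,0,0],[0,0,0],[0,0,0],[0,0,-3],[0,0,-4],[0,0,-4],[0,0,-3],[0,0,0],[0,0,0]], angular=[[0,0,0],[0,0,0],[0,0,0],[0,0,0],[0,0,0],[0,0,0],[0,0,0],[0,0,0],[0,0,0],[0,0,0],[0,0,0],[0,0,0],[0,0,0],[0,0,0],[0,0,0]])

```text
clock: 39.2
position: [0.5624, -0.3112, 0.1449]
ee_rot: [-0.133, 3.138, -0.001]
force: [0.3, -0.5, -2.2]
width: 0.645
gripper_force: 25.0
```

Run:
```python
from h import *
s,p,R=state();print(p,s['width'],s['gripper_force'])
plan((.487,.1055,.155),8.0)
```

```text
[ 0.56241596 -0.3111897   0.14492307] 0.6451672549669335 24.98877614736557
yaw 94.9 -> 8.0 j7 2.0
rot total [0.000e+00 1.000e-03 1.516e+00] d first-axes cm [ 3.98 42.16 -1.04] d target-axes cm [42.31 -1.67 -1.01] rows 11
d [[0.36, 3.83, -0.09], [0.88, 3.75, -0.09], [1.39, 3.59, -0.09], [1.87, 3.36, -0.09], [2.32, 3.08, -0.09], [2.72, 2.73, -0.09], [3.07, 2.33, -0.09], [3.36, 1.89, -0.09], [3.58, 1.41, -0.09], [3.74, 0.9, -0.09], [3.83, 0.38, -0.09]] a [0.0, 0.0, 0.138]
```

carry_out(claw=[5,5,5,5,5,5,5,5,5,5,5,5,5,5], delta_pos=[[0.36,3.83,-0.09],[0.88,3.75,-0.09],[1.39,3.59,-0.09],[1.87,3.36,-0.09],[2.32,3.08,-0.09],[2.72,2.73,-0.09],[3.07,2.33,-0.09],[3.36,1.89,-0.09],[3.58,1.41,-0.09],[3.74,0.9,-0.09],[3.83,0.38,-0.09],[0,0,0],[0,0,0],[0,0,0]], angular=[[0,0,0.138],[0,0,0.138],[0,0,0.138],[0,0,0.138],[0,0,0.138],[0,0,0.138],[0,0,0.138],[0,0,0.138],[0,0,0.138],[0,0,0.138],[0,0,0.138],[0,0,0],[0,0,0],[0,0,0]])

```text
clock: 40.6
position: [0.4868, 0.1044, 0.1534]
ee_rot: [-2.063, -2.369, 0.003]
force: [-0.2, 0.2, -1.5]
width: 0.649
gripper_force: 25.0
```

Run:
```python
from h import *
s,p,R=state();print(p,s['width'],s['gripper_force'])
plan((.487,.1055,.064),8.0)
held()
```

```text
[0.48683631 0.10444336 0.15339051] 0.6488065401119826 24.988727867603302
yaw 7.9 -> 8.0 j7 -0.15
rot total [-0.002  0.001 -0.001] d first-axes cm [0.11 0.05 8.94] d target-axes cm [0.1  0.03 8.94] rows 2
d [[0.06, 0.02, 4.47], [0.05, 0.02, 4.47]] a [-0.001, 0.0, -0.001]
0.85 [484.8  63.6 118.6  62.1 -83. ] [489.1 174.6 105.5  55.2 -83. ]
0.81 [477.6 -37.3 122.7  69.2 -82.8] [482.7  84.9 109.2  61.6 -82.8]
0.61 [507.2 139.5  11.2   4.7 -54.9] [509.1 242.1   9.9   4.2 -54.9]
```

carry_out(claw=[5,5,5,5,5,5,5,8,8,8,8,8,8,8], delta_pos=[[0.1,0.05,3],[0,0,2.5],[0,0,1.7],[0,0,1.0],[0,0,0.73],[0,0,0],[0,0,0],[0,0,0],[0,0,0],[0,0,0],[0,0,0],[0,0,-3.5],[0,0,-4.0],[0,0,-2.0]], angular=[[0,0,0],[0,0,0],[0,0,0],[0,0,0],[0,0,0],[0,0,0],[0,0,0],[0,0,0],[0,0,0],[0,0,0],[0,0,0],[0,0,0],[0,0,0],[0,0,0]])

```text
clock: 42.1
position: [0.4888, 0.1071, 0.1629]
ee_rot: [2.062, 2.368, 0.005]
force: [0.5, 0.0, -0.4]
width: 0.87
gripper_force: 0.0
```

```bash
sed -i 's/y=(yaw-cur+90)%180-90+cur;/y=(yaw if abs(yaw-cur)<179 else (yaw-cur+90)%180-90+cur);/' h.py
python3 - <<'E'
from h import *
s,p,R=state();print(p,s['width'],s['gripper_force'])
plan((.468,.246,.13),115.8,16)
E
```

```text
[0.48882579 0.10714105 0.16294259] 0.8698528717807292 0.0
yaw 7.9 -> 115.8 j7 -0.15
rot total [ 0.003  0.003 -1.883] d first-axes cm [14.04 -0.17  3.3 ] d target-axes cm [-4.17 13.41  3.29] rows 16
d [[0.88, -0.01, 0.21], [0.87, 0.09, 0.21], [0.86, 0.19, 0.21], [0.83, 0.29, 0.21], [0.79, 0.39, 0.21], [0.74, 0.48, 0.21], [0.67, 0.56, 0.21], [0.6, 0.64, 0.21], [0.52, 0.7, 0.21], [0.44, 0.76, 0.21], [0.35, 0.81, 0.21], [0.25, 0.84, 0.21], [0.15, 0.86, 0.21], [0.05, 0.88, 0.21], [-0.06, 0.88, 0.21], [-0.16, 0.86, 0.21]] a [0.0, 0.0, -0.118]
```

carry_out(claw=[6,6,5,5,4,4,3.4,3.4,3.4,3.4,3.4,3.4,3.4,3.4,3.4,3.4,3.4,3.4,3.4], delta_pos=[[0.88,0,0.2],[0.87,0.09,0.2],[0.86,0.19,0.2],[0.83,0.29,0.2],[0.79,0.39,0.2],[0.74,0.48,0.2],[0.67,0.56,0.2],[0.6,0.64,0.2],[0.52,0.7,0.2],[0.44,0.76,0.2],[0.35,0.81,0.2],[0.25,0.84,0.2],[0.15,0.86,0.2],[0.05,0.88,0.2],[-0.06,0.88,0.2],[-0.16,0.86,0.2],[0,0,0],[0,0,0],[0,0,0]], angular=[[0,0,-0.118],[0,0,-0.118],[0,0,-0.118],[0,0,-0.118],[0,0,-0.118],[0,0,-0.118],[0,0,-0.118],[0,0,-0.118],[0,0,-0.118],[0,0,-0.118],[0,0,-0.118],[0,0,-0.118],[0,0,-0.118],[0,0,-0.118],[0,0,-0.118],[0,0,-0.118],[0,0,0],[0,0,0],[0,0,0]])

```text
clock: 44.0
position: [0.4666, 0.2451, 0.1281]
ee_rot: [-0.704, 3.062, -0.001]
force: [-0.4, 0.1, 0.2]
width: 0.371
gripper_force: 0.0
```

Run:
```python
from h import *
s,p,R=state();print(p,s['width'],s['gripper_force'])
plan((.468,.246,.0265),115.8)
q=arm.get_image('side'); f=q['frame'][:,:,::-1]
for d in arm.trace('tile_0',q): print(round(d['conf'],2),(rect(q,d['region'],.068)+[0,-2.3,0,0,0]).round(1))
q=arm.get_image('top'); t=q['frame'][:,:,::-1]
for d in arm.trace('tile_0',q): print(round(d['conf'],2),(rect(q,d['region'],.068)+[-.6,2.3,0,0,0]).round(1))
cv2.imwrite('pics/f.png',np.hstack([cv2.resize(f[180:300,270:390],(400,400),interpolation=cv2.INTER_CUBIC),cv2.resize(t[150:270,200:320],(400,400),interpolation=cv2.INTER_CUBIC)]))
```

```text
[0.46660188 0.24507256 0.12810765] 0.37117256007390226 0.0
yaw 115.9 -> 115.8 j7 1.24
rot total [-0.    -0.     0.002] d first-axes cm [-0.17  0.03 10.16] d target-axes cm [-0.17  0.02 10.16] rows 3
d [[-0.06, 0.01, 3.39], [-0.06, 0.01, 3.39], [-0.06, 0.01, 3.39]] a [-0.0, -0.0, 0.001]
0.95 [488.2 102.4 110.9  64.5 -81.9]
0.38 [450.5  72.8   8.2   6.9  66.9]
```

View pics/f.png

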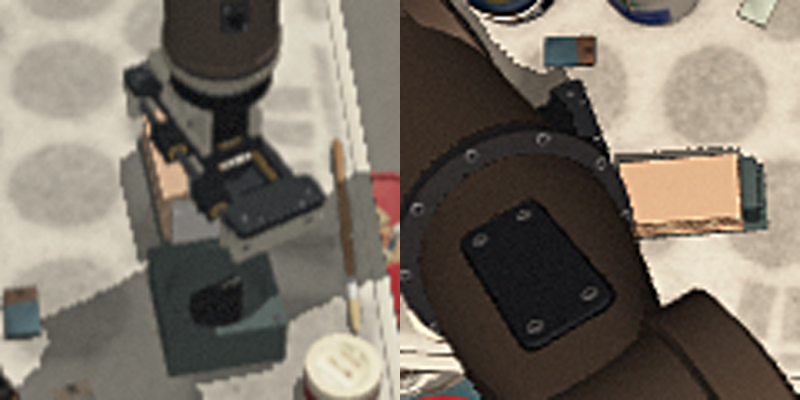

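The six-tile pile sits square in the clamp and the gripper is above the knob. Descending, gripping and turning clockwise.

carry_out(claw=[3.4,3.4,3.4,3.4,3.4,3.4,1,1,1,1,1], delta_pos=[[-0.15,0,3],[0,0,3],[0,0,2],[0,0,1.2],[0,0,0.8],[0,0,0],[0,0,0],[0,0,0],[0,0,0],[0,0,0],[0,0,0]], angular=[[0,0,0],[0,0,0],[0,0,0],[0,0,0],[0,0,0],[0,0,0],[0,0,0],[0,0,0],[0,0,0],[0,0,0],[0,0,0]], force=30)

```text
clock: 45.3
position: [0.4685, 0.2461, 0.0288]
ee_rot: [-0.708, 3.059, -0.0]
force: [-0.1, -2.8, 6.1]
width: 0.149
gripper_force: 30.0
```

carry_out(claw=[1,1,1,1,1,1,1,1,1,1,1,1], delta_pos=[[0,0,0],[0,0,0],[0,0,0],[0,0,0],[0,0,0],[0,0,0],[0,0,0],[0,0,0],[0,0,0],[0,0,0],[0,0,0],[0,0,0]], angular=[[0,0,0.09],[0,0,0.09],[0,0,0.09],[0,0,0.09],[0,0,0.09],[0,0,0.09],[0,0,0.09],[0,0,0.09],[0,0,0.09],[0,0,0.09],[0,0,0.09],[0,0,0]])

```text
clock: 46.5
position: [0.4686, 0.2466, 0.0288]
ee_rot: [0.834, 3.027, 0.002]
force: [1.0, -2.0, 5.9]
width: 0.151
gripper_force: 30.0
```

Run:
```python
from h import *
s,p,R=state();print(p,s['width'],s['gripper_force'],s['ft_torque'],s['force'])
plan((.468,.246,.0265))
```

```text
[0.46860455 0.24663943 0.02882379] 0.15060960794033457 29.99281346797943 [-0.41857641 -0.23246469  0.00529713] [ 1.0303216  -1.98425163  5.87787017]
yaw 59.2 -> 59.2 j7 0.4
rot total [ 0.001  0.001 -0.   ] d first-axes cm [ 0.02 -0.09  0.23] d target-axes cm [ 0.02 -0.09  0.23] rows 1
d [[0.02, -0.09, 0.23]] a [0.001, 0.001, -0.0]
```

carry_out(claw=[1,1,1,1,1], delta_pos=[[0,0,0],[0,0,0],[0,0,0],[0,0,0],[0,0,0]], angular=[[0,0,0.04],[0,0,0.04],[0,0,0.04],[0,0,0.04],[0,0,0]], force=45)

```text
clock: 47.0
position: [0.4686, 0.2467, 0.0288]
ee_rot: [1.068, 2.953, 0.002]
force: [2.0, -1.9, 5.0]
width: 0.154
gripper_force: 47.6
```

Run:
```python
from h import *
s,p,R=state();print(p,s['width'],s['gripper_force'],s['ft_torque'],s['force'])
plan((.468,.246,.0265))
```

```text
[0.46863957 0.24669165 0.02879371] 0.1536792738390736 47.58458680473268 [-0.48493676 -0.25567713  1.11265193] [ 1.95055924 -1.89365943  5.01867583]
yaw 50.2 -> 50.2 j7 0.28
rot total [ 0.002  0.001 -0.   ] d first-axes cm [ 0.01 -0.09  0.23] d target-axes cm [ 0.   -0.09  0.23] rows 1
d [[0.01, -0.09, 0.23]] a [0.002, 0.001, -0.0]
```

The moment jumped to 1.1 N m, so the jaw is tight. Releasing.

carry_out(claw=[3.4,3.4,3.4,3.4,3.4,3.4,3.4,3.4,3.4,3.4,3.4,3.4,3.4,3.4], delta_pos=[[0,0,0],[0,0,0],[0,0,0],[0,0,0],[0,0,-1.5],[0,0,-3],[0,0,-4],[0,0,-4],[3,3,-3],[3,3,0],[3,3,0],[3,3,0],[0,0,0],[0,0,0]], angular=[[0,0,0],[0,0,0],[0,0,0],[0,0,0],[0,0,0],[0,0,0],[0,0,0],[0,0,0],[0,0,0],[0,0,0],[0,0,0],[0,0,0],[0,0,0],[0,0,0]])

```text
clock: 48.4
position: [0.4518, 0.4145, 0.1813]
ee_rot: [-1.066, -2.955, 0.001]
force: [-0.1, -0.4, -0.8]
width: 0.37
gripper_force: 0.0
```

Run:
```python
from h import *
s,p,R=state();print(p)
q=arm.get_image('side'); f=q['frame'][:,:,::-1]
for d in arm.trace('tile_0',q): print(round(d['conf'],2),(rect(q,d['region'],.068)+[0,-2.3,0,0,0]).round(1))
q=arm.get_image('top'); t=q['frame'][:,:,::-1]
for d in arm.trace('tile_0',q): print(round(d['conf'],2),(rect(q,d['region'],.068)+[-.6,2.3,0,0,0]).round(1))
cv2.imwrite('pics/g.png',np.hstack([cv2.resize(f[180:300,270:390],(400,400),interpolation=cv2.INTER_CUBIC),cv2.resize(t[150:270,200:320],(400,400),interpolation=cv2.INTER_CUBIC)]))
```

```text
[0.45183504 0.4145109  0.18129955]
0.76 [499.5 101.6 109.   45.7  87. ]
0.8 [486.4 103.  109.9  66.4 -81.5]
```

View pics/g.png

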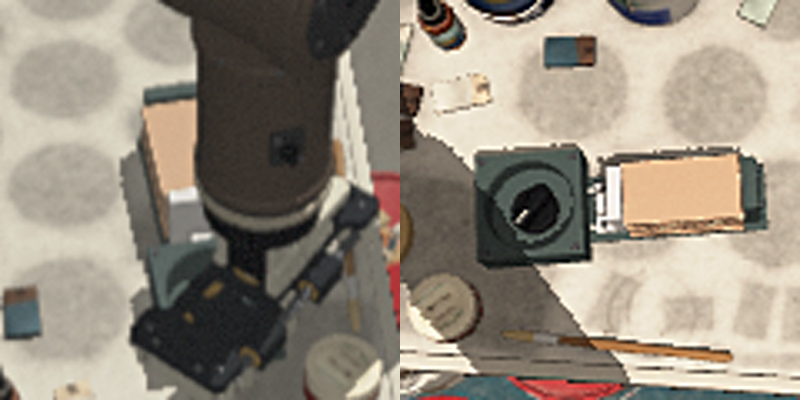

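The pile is seated between fence and jaw, the last torque-free knob angle was about 0.89 rad, so the gap is within 1 mm of 110 mm. The arm is clear.

```bash
python3 -c "
from cell import arm
print(arm.sign_off())"
```

```text
the job is handed in; nothing more can be done
None
```

I handed the job in with all six tiles in one square pile on the clamp's rubber pad and the jaw tightened on them; the sign-off returned no verdict, so I don't know the judged result.

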